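# Take the utensil cups off the splash panel and start the steriliser

### The arm

A 6-joint arm with a two-finger parallel gripper is mounted at the origin on the work surface. World frame = base frame: x ahead of the robot, y to its left, z up, the work surface at z = 0. Lengths are in m, angles in rad, forces in N, time in s.
With the tool pointing down it reaches from about 0.4 to 0.825 m from the base axis. Payload 7 kg.
Tool frame: the origin (TCP) lies between the finger pads; the fingertips stand 17 mm ahead of it and the grasp point (between the pads) lies 2 mm behind it; x points along the fingers, z is the direction in which the jaws open and shut, and the axes are right-handed (so a half turn about x gives the same grasp; the last joint's range is limited). The gripper opens to 88 mm and grips with 3 to 60 N. Pads are 19 mm wide; open, the fingers measure 130 mm over their backs; the gripper's body (78 mm by 193 mm) begins 47 mm behind the grasp point.
Start: joints at [-1.033, 0.359, 0.012, 0, -1.224, -0.288], TCP at [0.167, -0.654, 0.244] pointing down, gripper open.
Joint ranges: [-3.07, 3.07], [-1.43, 2.12], [-1.02, 1.25], [-3.03, 1.67], [-3.05, -0], [-3.03, 3.03]. Speed limits (rad/s): [2.39, 2.39, 3.01, 3.14, 3.14, 3.14].

### API

Orientations are given as [roll, pitch, yaw] about the fixed x, y, z axes, in that order (R = Rz(yaw) Ry(pitch) Rx(roll)).
In Python, from station import * gives the robot as it stands.
- The arm moves only by the tool step_arm, never from a script. Its argument "deltas" is a list of rows, each a list of 5 numbers: the shift along the tool's x, y, z in cm, then the turn about the tool's x in degrees, then the closure, from 0 (fully open) to 1 (shut). In form: [[dx, dy, dz, roll, fingers], ...]. A call has exactly 10 rows; each row is the pose to reach, as a shift and turn from the pose commanded when the call began, along the tool's axes at that moment; what a row does not reach only later rows make up. A row lasts 1/12 s, in which the tool goes at most 41.7 mm and 7.16 degrees, less where a joint would pass 70% of its speed; a pose out of reach is approached as far as the arm can. A call with a gripper value outside its range is refused whole. The fingers move at their own pace and stop on an object; "squeeze" is the grip in N (left out, the last holds). Time passes only in rows, so rows that repeat a pose let the fingers close, or fill a call up. It gives the time, the measured TCP pose, the force and the opening at its end, in the units of the state.
- get_state(): the state, without advancing time (a new reading comes with each control period).
- grab_frame(name): name is "side" or "top" or "wrist"; returns a dict with "pixels" (420x560x3 uint8, red, green, blue), "range_z" (420x560 float32, m along the optical axis (not along the pixel's ray), 0 where there is no reading), "fx", "fy", "cx", "cy" (pixels), "view" (4x4, takes a point from world to camera coordinates); the wrist camera has in their place "hand_eye" (4x4, takes a point from camera to tool coordinates, whose origin is the TCP and whose axes are the tool frame's). Camera axes: x right, y down, z forward; pixel columns grow to the right and rows downward; lengths in m; the calibration is good to about 2 mm. A picture is of the moment at which its call begins: read the wrist's pose just before it.
- job_done(): hands the job in, once; it reports no verdict.
Trained networks look in the newest picture that a camera, given by its name, has taken for a name from the list of things; names that differ only in an ending like _2 or _b are one class to them, and where a whole thing is asked for, a point or a joint stands for the part that bears it (a point fixed in the world has none). Each returns a list of dicts, best first, with "conf" (0 to 1); they miss things now and then, are a little off and sometimes report something else, mostly with a low value. They report only what shows in the picture. A call takes as long as a camera call. They do not tell look-alikes from the thing itself.
- boxes_of(thing, camera): "extent" ([left, top, right, bottom] in pixels, round what is visible of it).
- masks_of(thing, camera): "mask" (420x560 bool, what is visible of it) and "extent" ([left, top, right, bottom] in pixels, round what is visible of it).
The state is a dict: "t": time; "q": joint angles; "qd": joint speeds; "joint_efforts": joint torques, N m; "eef_pos": TCP position; "ee_rot": TCP orientation; "force": force on the tool from outside, world axes, zero at the start; "moment": the same for the moment, N m; "width": finger opening in m.
Only numpy, scipy, OpenCV 4.12 (cv2) and the standard library are available. Lean on these libraries where they do the work, as an engineer would, in place of code of your own. Each camera call takes 0.05 s, during which the arm holds its last target.

### The job

Lift the loose cover off the steriliser and lay it flat on the counter. Take every utensil cup that hangs on the side splash off its stud (slide it up its keyhole to the wide end, then draw it off) and put all of them down inside the steriliser's well. Then seat the cover back on its two pins so that it lies flush all round, and press the start button, leaving the things around undisturbed.

Things in the scene. Friction and masses are not known exactly. Their poses are not given: they have to be found in the camera images.
- splash: side splash: fixed upright steel panel 360 long (own y), 188 tall. Origin: at counter level, mid-length of its front face; own -x points out of that face. Four headed studs stand out of the face at own y = -120, -40, 40 and 120, axes 165 above the counter: shank 8 thick, 6.5 long, then a head 17 across, 4 thick. Cups hang on some studs.
- cup1: utensil cup, one of four alike; three or four are there, an absent one reads None. Open-topped sheet-metal box 52 deep (own x), 48 wide (own y), 85 tall (own z), walls 3 thick, 160 g. Origin: centre of its underside; own x points to its back, z to its mouth. Hung, it is upright, underside about 97 above the counter, back to the panel.
- cup2: utensil cup, the same as cup1, or None if absent
- cup3: utensil cup, the same as cup1, or None if absent
- cup4: utensil cup, the same as cup1, or None if absent
- cup1_mid (a point): middle of cup1, 42.5 over its underside. Keyhole in each cup's 4 thick back wall: upright slot 11 wide, its top end 72 over the underside, running down into a wide end 25 across centred 44 over the underside. Hung, the stud's axis is 68 over the underside, its head inside the cup; 24 higher, the head is at the wide end and the cup comes off, level, away from the panel.
- cup2_mid (a point): middle of cup2, 42.5 over its underside. Keyhole as for cup1.
- cup3_mid (a point): middle of cup3, 42.5 over its underside. Keyhole as for cup1.
- cup4_mid (a point): middle of cup4, 42.5 over its underside. Keyhole as for cup1.
- steriliser: bench-top steriliser, a fixed steel housing 310 (own x) by 170 (y) round a well 260 by 120, 92 deep: floor 28, rim top 120 above the counter. Origin: at counter level under the well's middle. On the rim at own x = -142.5 and +142.5, y = 0 stand upright pins 8 thick, 16 tall, with tapered noses. A control box 50 wide, 108 high adjoins its own +y side.
- cover: loose cover of the steriliser: plate 310 (own x) by 170 (y) by 4, 500 g, with 12 mm holes for the pins at own x = -142.5 and +142.5 (either way round fits). Origin: middle of its underside. Over its middle a bar handle along own x, 110 long, 14 wide, 14 high, centre line 38 over the underside. At the start it is seated, underside 120 above the counter.
- start (a joint): start button on the control box: pressed-in travel, 0 (out) to 0.006 m (fully in); a spring brings it out again. Fully in takes about 5 N, 4 mm starts the steriliser.
- start_top (a point): middle of the top face of the start button (26 across), 126 above the counter; it is pressed straight down
- sauce: squeeze bottle 60 across, 170 tall, origin in the middle of its underside; leave alone
- mug: mug 80 across, 90 tall, origin in the middle of its underside; leave alone
- spice: spice jar 50 across, 85 tall, origin in the middle of its underside; leave alone
Not all that is in view belongs to the job. Leave any yellow look-alike of the cup4 alone.

How it is judged:
On the way, in this order (a step that is already met when the one before it is completed fails the run):
1. the cover lies flat on the counter (height (world z) of cover below 0.012 m and angle between cover's own z axis and vertical below 0.08 rad and linear speed of cover below 0.05 m/s), for 0.2 s.
2. every cup is down inside the steriliser's well (x of cup1_mid in the frame of steriliser between -0.13 and 0.13 m and y of cup1_mid in the frame of steriliser between -0.06 and 0.06 m and z of each of cup1_mid, cup2_mid, cup3_mid, cup4_mid in the frame of steriliser below 0.09 m and linear speed of each of cup1, cup2, cup3, cup4 below 0.03 m/s and x of cup2_mid in the frame of steriliser between -0.13 and 0.13 m and y of cup2_mid in the frame of steriliser between -0.06 and 0.06 m and x of cup3_mid in the frame of steriliser between -0.13 and 0.13 m and y of cup3_mid in the frame of steriliser between -0.06 and 0.06 m and x of cup4_mid in the frame of steriliser between -0.13 and 0.13 m and y of cup4_mid in the frame of steriliser between -0.06 and 0.06 m), for 0.2 s.
3. the cover is seated on its pins, flush on the rim (x of cover in the frame of steriliser between -0.005 and 0.005 m and y of cover in the frame of steriliser between -0.005 and 0.005 m and z of cover in the frame of steriliser between 0.117 and 0.1235 m and angle between the z axis of cover and the z axis of steriliser, either way round below 0.03 rad and linear speed of cover below 0.03 m/s), for 0.2 s.
4. the start button is pressed with the cover on (all of step 3 and value of joint start above 0.004 m), for 0.05 s.
At the end, for the whole second after the job is handed in: every cup that is there rests inside the steriliser's well (its middle within the well and no more than 90 mm above the counter), and the cover lies at rest on its pins over the well: within 5 mm of centre, within 3.5 mm of the rim's height and within 0.03 rad of level (all of step 2 and all of step 3); the robot touches nothing.
It fails at once if the sauce bottle is knocked over or shoved more than 3 cm (distance of sauce from where it was at the start of the episode above 0.03 m or angle between sauce's own z axis and vertical above 0.5 rad).
It fails at once if the mug is knocked over or shoved more than 3 cm (distance of mug from where it was at the start of the episode above 0.03 m or angle between mug's own z axis and vertical above 0.5 rad).
It fails at once if the spice jar is knocked over or shoved more than 3 cm (distance of spice from where it was at the start of the episode above 0.03 m or angle between spice's own z axis and vertical above 0.5 rad).
Of cup1, cup2, cup3, cup4 only 3 to 4 are there at a start; the rules pass over those that are not, and their reading is None.
At some moment in a run one of cover may be knocked a few centimetres aside while the robot is not near it.
Once in a run the grip may slacken for a moment while it holds something.
It also fails if it takes over 200 s, if anything falls off the work surface, if the arm or the gripper's body presses on something with over 40 N, if the wrist force passes 120 N, or if a joint passes its speed limit or range.

## Working session

There is one attempt and no reset: what is moved stays moved. The work goes in short steps, Python scripts to look and compute and a tool call to move; the robot and the scene stay as the last step left them, time stands still between calls to the robot, and variables do not carry over. Pictures are saved under pics/ and viewed, and the job is handed in when it is done.

Besides the shell and the picture viewer there is one more tool, called after "Call:" as a command line: name --pt "numbers of a row" for each row, then --argument value for the rest. step_arm: Moves the arm, as the interface text tells. Its arguments: {"type":"object","properties":{"deltas":{"type":"array"},"squeeze":{"type":"number"}},"required":["deltas"]}

```bash
ls; mkdir -p pics
python3 - <<'E'
from station import *
import cv2,numpy as np
print(get_state())
for c in ["side","top","wrist"]:
    f=grab_frame(c)
    cv2.imwrite(f"pics/{c}0.png",f["pixels"][:,:,::-1])
    np.savez(f"pics/{c}0.npz",**f)
    print(c,f["fx"],f["fy"],f["cx"],f["cy"],f.get("view",f.get("hand_eye")))
    for th in ["splash","cup1","steriliser","cover","start","sauce","mug","spice"]:
        print(th,[(np.round(b["extent"]).tolist(),round(b["conf"],2)) for b in boxes_of(th,c)])
E
```

```text
pics
{'t': 0.0, 'q': array([-1.03292972e+00,  3.59399329e-01,  1.10144383e-02, -3.68749822e-04,
       -1.22411429e+00, -2.88138875e-01]), 'qd': array([-0.0006654 , -0.0006897 , -0.00119556,  0.00019338, -0.00281462,
       -0.00050294]), 'joint_efforts': array([ 1.78894206e-03, -5.82718492e+01,  2.93050539e+01,  6.99776441e+00,
        6.57933037e-03, -1.67744938e-04]), 'eef_pos': array([ 0.16669685, -0.65358454,  0.24259195]), 'ee_rot': array([0.08734534, 1.56905853, 1.90774381]), 'force': array([-0.67349766,  0.48489316, -1.03956913]), 'moment': array([ 0.00039545,  0.02339146, -0.02050395]), 'width': 0.0875878459902269}
side 493.6794428480615 493.6794428480615 272.73013359611303 215.7388469608417 [[-0.91422319 -0.40517278 -0.0055654   0.48250423]
 [-0.29772584  0.68097228 -0.66905611  0.20766129]
 [ 0.27487321 -0.61000965 -0.74319106  0.93837696]
 [ 0.          0.          0.          1.        ]]
splash [([104.0, 271.0, 323.0, 420.0], 0.82)]
cup1 [([129.0, 258.0, 172.0, 291.0], 0.85), ([218.0, 284.0, 260.0, 320.0], 0.81), ([170.0, 266.0, 216.0, 308.0], 0.79), ([330.0, 330.0, 377
[... 1069 characters left out ...]
132.0, 439.0, 282.0], 0.63)]
start [([337.0, 232.0, 349.0, 247.0], 0.63)]
sauce [([284.0, 91.0, 315.0, 131.0], 0.63), ([153.0, 238.0, 183.0, 262.0], 0.48)]
mug [([192.0, 91.0, 242.0, 135.0], 0.89)]
spice [([243.0, 94.0, 265.0, 127.0], 0.7), ([340.0, 235.0, 349.0, 247.0], 0.39)]
wrist 377.0785432811763 377.0785432811763 279.462681380011 208.75129338593663 [[ 1.31399519e-04 -2.95751550e-01  9.55264887e-01 -1.41293364e-01]
 [-5.79033574e-04 -9.55264757e-01 -2.95751430e-01  7.99192302e-02]
 [ 9.99999824e-01 -5.14268846e-04 -2.96771407e-04  3.63845746e-04]
 [ 0.00000000e+00  0.00000000e+00  0.00000000e+00  1.00000000e+00]]
splash []
cup1 []
steriliser []
cover []
start []
sauce []
mug []
spice []
```

View pics/side0.png

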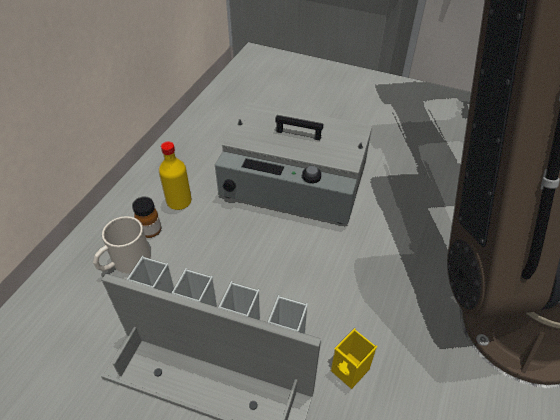

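View pics/top0.png

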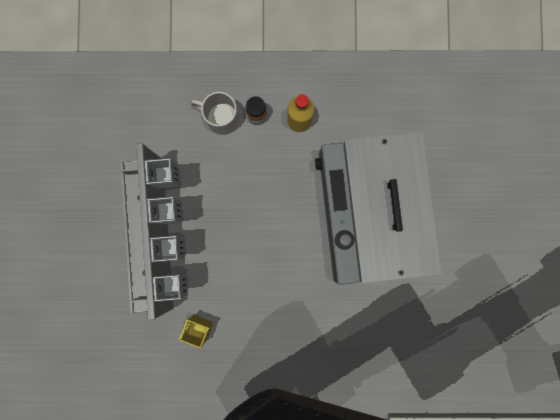

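View pics/wrist0.png

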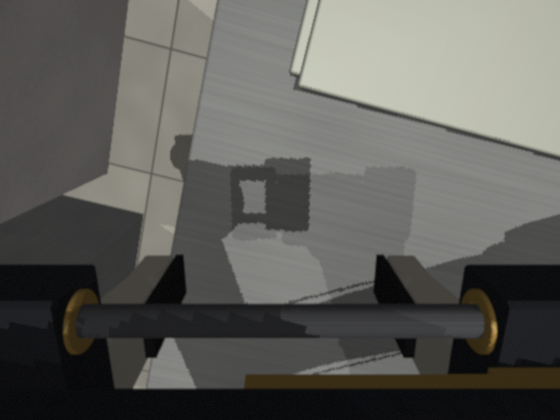

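```bash
cat > h.py <<'E'
import numpy as np,cv2
def load(c): return dict(np.load(f"pics/{c}.npz"))
def cloud(f,T=None):
    z=f["range_z"].astype(float);v,u=np.mgrid[:z.shape[0],:z.shape[1]]
    P=np.stack([(u-f["cx"])/f["fx"]*z,(v-f["cy"])/f["fy"]*z,z],-1)
    W=np.linalg.inv(f["view"]) if T is None else T
    P=P@W[:3,:3].T+W[:3,3]; P[z==0]=np.nan
    return P
def proj(f,p):
    c=f["view"]@np.r_[p,1]; return c[0]/c[2]*f["fx"]+f["cx"],c[1]/c[2]*f["fy"]+f["cy"]
def rect(xy):
    return cv2.minAreaRect(xy.astype(np.float32)*1000)
def wristT(s,f):
    from scipy.spatial.transform import Rotation as R
    T=np.eye(4);T[:3,:3]=R.from_euler('xyz',s["ee_rot"]).as_matrix();T[:3,3]=s["eef_pos"]
    return T@f["hand_eye"]
E
python3 - <<'E'
from h import *
np.set_printoptions(suppress=True,precision=4)
f=load("top0");P=cloud(f)
def q(u,v): print((u,v),P[v,u])
for u,v in [(300,300),(250,200),(480,150),(397,206),(344,240),(344,270),(325,200),(385,141),(401,272),(420,150),(360,270),(150,230),(300,113),(219,110),(256,110),(195,333),(530,200),(530,350)]: q(u,v)
z=P[...,2]
m=(abs(z-.124)<.006); 
n,l,st,ce=cv2.connectedComponentsWithStats(m.astype(np.uint8))
for i in range(1,n):
    if st[i,4]>40:
        print(st[i],rect(P[l==i][:,:2]), np.median(P[l==i],0))
print('cups')
m=(z>.165)&(z<.2)
n,l,st,ce=cv2.connectedComponentsWithStats(m.astype(np.uint8))
for i in range(1,n):
    if st[i,4]>20: print(st[i],rect(P[l==i][:,:2]), np.median(P[l==i],0))
E
```

```text
(300, 300) [ 0.3418 -0.0194 -0.0038]
(250, 200) [ 0.5808  0.1    -0.0029]
(480, 150) [ 0.7007 -0.4552 -0.0012]
(397, 206) [ 0.5517 -0.2148  0.1679]
(344, 240) [ 0.4821 -0.1087  0.1328]
(344, 270) [ 0.4174 -0.1109  0.1094]
(325, 200) [ 0.5756 -0.076   0.0496]
(385, 141) [ 0.6942 -0.1981  0.1379]
(401, 272) [ 0.4142 -0.2279  0.1371]
(420, 150) [ 0.6767 -0.2758  0.1266]
(360, 270) [ 0.4179 -0.1436  0.1225]
(150, 230) [0.5026 0.2957 0.1729]
(300, 113) [ 0.7594 -0.0164  0.1244]
(219, 110) [0.7984 0.1747 0.0071]
(256, 110) [0.7766 0.0816 0.0863]
(195, 333) [0.2659 0.2284 0.0052]
(530, 200) [ 0.5791 -0.5703  0.0016]
(530, 350) [ 0.2258 -0.5579  0.0037]
[291 101  20  17 135] ((769.697509765625, -17.745407104492188), (35.49688720703125, 41.800785064697266), 0.0012639383785426617) [ 0.7646 -0.0184  0.123 ]
[  344   132    97   151 10830] ((555.0438232421875, -213.78701782226562), (310.34014892578125, 171.42320251464844), 6.261813640594482) [ 0.5529 -0.2107  0.1247]
[151 164  18  18  42] ((636.3138427734375, 293.88861083984375), (22.80632209777832, 47.840450286865234), 48.58812713623047) [0.6354 0.3016 0.1252]
[335 230  19  20 195] ((483.2753601074219, -111.067626953125), (39.712738037109375, 39.83363342285156), 43.510528564453125) [ 0.4822 -0.1103  0.1219]
cups
[295  94  14  14 140] ((774.5221557617188, -17.609619140625), (27.084033966064453, 26.74551773071289), 27.61919403076172) [ 0.7741 -0.0178  0.1701]
[ 136  143   46  177 2592] ((504.11004638671875, 276.084716796875), (359.55657958984375, 68.83401489257812), 4.764244079589844) [0.5034 0.2939 0.1847]
[391 179  12  53 204] ((554.3493041992188, -212.6110382080078), (108.48258209228516, 14.045843124389648), 6.351870536804199) [ 0.5497 -0.2134  0.1664]
[224 388  54  32 188] ((159.43856811523438, 88.41166687011719), (6.943179607391357, 121.64043426513672), 29.354646682739258) [0.1613 0.0892 0.1847]
```

Run:
```python
import cv2
a=cv2.imread('pics/top0.png');
cv2.imwrite('pics/c1.png',cv2.resize(a[125:365,110:220],None,fx=2.5,fy=2.5,interpolation=cv2.INTER_CUBIC)) if 0 else None
cv2.imwrite('pics/c1.png',cv2.resize(a[130:360,110:220],(286*1,598),interpolation=cv2.INTER_CUBIC))
b=cv2.imread('pics/side0.png'); cv2.imwrite('pics/c2.png',cv2.resize(b[240:400,90:390],None,fx=2.6,fy=2.6,interpolation=cv2.INTER_CUBIC))
cv2.imwrite('pics/c3.png',cv2.resize(a[120:300,300:460],None,fx=3.2,fy=3.2,interpolation=cv2.INTER_CUBIC))
```

```text
(no output)
```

View pics/c2.png

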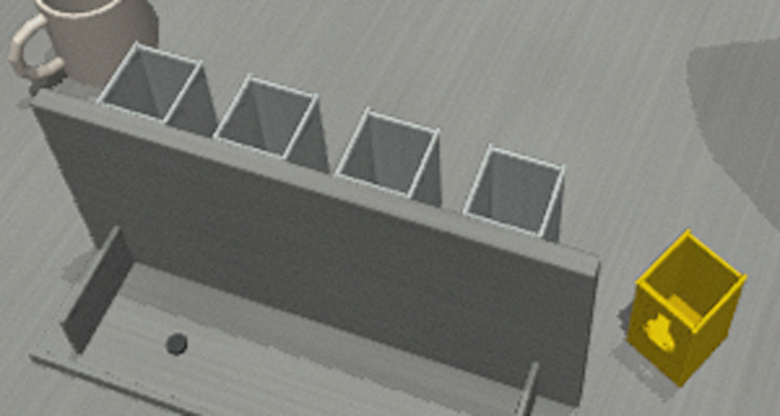

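View pics/c3.png

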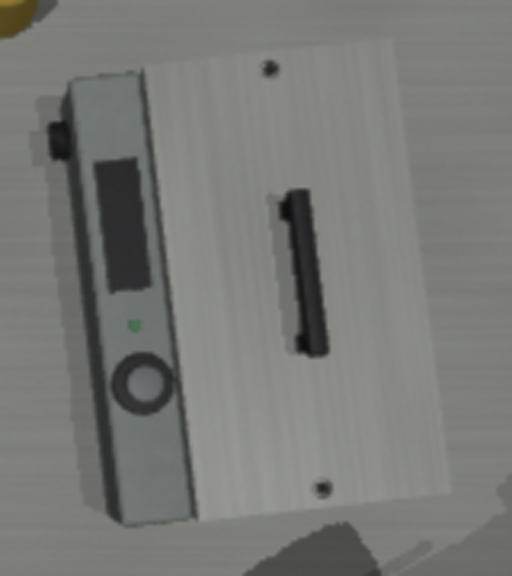

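View pics/c1.png

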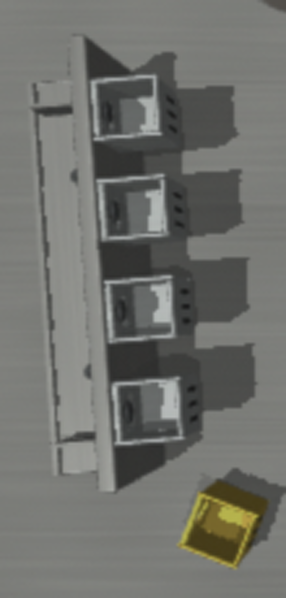

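Run:
```python
from h import *
from scipy.spatial.transform import Rotation as R
np.set_printoptions(suppress=True,precision=4)
f=load("top0");P=cloud(f);z=P[...,2]
m=(z>.165)&(z<.2)
n,l,st,ce=cv2.connectedComponentsWithStats(m.astype(np.uint8))
i=l[230,150];Q=P[l==i]
a=np.radians(4.76);ex=np.array([np.cos(a),np.sin(a)]);ey=np.array([-ex[1],ex[0]])
s=(Q[:,:2]-[.504,.276])@ex;t=(Q[:,:2]-[.504,.276])@ey
print(np.histogram(t,np.arange(-.04,.042,.003)))
# front of cups per cup
c=t<.0
h,e=np.histogram(s[c],np.arange(-.18,.181,.004));print(list(zip(np.round(e,3),h)))
pan=t>.02;print('panel s',s[pan].min(),s[pan].max(),'t', np.percentile(t[pan],[5,50,95]), 'z',np.median(Q[pan][:,2]),'cupz',np.median(Q[t<0][:,2]))
for k in range(4):
    pass
print(R.from_euler('xyz',[.08734534, 1.56905853, 1.90774381]).as_matrix())
```

```text
(array([  0,   2, 230,  66,  28,  27,  25,  21,  27,  26,  31,  26,  30,
        25,  25,  24,  71,  69, 238, 286, 418, 246, 267, 259, 125,   0,
         0]), array([-0.04 , -0.037, -0.034, -0.031, -0.028, -0.025, -0.022, -0.019,
       -0.016, -0.013, -0.01 , -0.007, -0.004, -0.001,  0.002,  0.005,
        0.008,  0.011,  0.014,  0.017,  0.02 ,  0.023,  0.026,  0.029,
        0.032,  0.035,  0.038,  0.041]))
[(np.float64(-0.18), np.int64(0)), (np.float64(-0.176), np.int64(0)), (np.float64(-0.172), np.int64(0)), (np.float64(-0.168), np.int64(0)), (np.float64(-0.164), np.int64(0)), (np.float64(-0.16), np.int64(0)), (np.float64(-0.156), np.int64(0)), (np.float64(-0.152), np.int64(0)), (np.float64(-0.148), np.int64(3)), (np.float64(-0.144), np.int64(38)), (np.float64(-0.14), np.int64(7)), (np.float64(-0.136), np.int64(6)), (np.float64(-0.132), np.int64(6)), (np.float64(-0.128), np.int64(6)), (np.float64(-0.124), np.int64(6)), (np.float64(-0.12), np.int64(6)), (np.float64(-0.116), np.int64(6)), (np.float64(-0.112), np.int64(5)), (np.float64(-0.108), np.int64(6)), (np.float64(-0.104), np.
[... 1907 characters left out ...]
64(0.12), np.int64(5)), (np.float64(0.124), np.int64(5)), (np.float64(0.128), np.int64(6)), (np.float64(0.132), np.int64(5)), (np.float64(0.136), np.int64(6)), (np.float64(0.14), np.int64(49)), (np.float64(0.144), np.int64(3)), (np.float64(0.148), np.int64(0)), (np.float64(0.152), np.int64(0)), (np.float64(0.156), np.int64(0)), (np.float64(0.16), np.int64(0)), (np.float64(0.164), np.int64(0)), (np.float64(0.168), np.int64(0)), (np.float64(0.172), np.int64(0)), (np.float64(0.176), np.int64(0))]
panel s -0.17966341560881177 0.17989334826118417 t [0.0202 0.0259 0.0328] z 0.18796992352607966 cupz 0.1811039680400749
[[-0.0006 -0.969  -0.247 ]
 [ 0.0016 -0.247   0.969 ]
 [-1.      0.0002  0.0017]]
```

```bash
cat >> h.py <<'E'
def plan(x,y,z,jaw,s=None):
    """deltas (cm,deg) from measured pose to TCP at x,y,z with jaw axis (tool z) at angle jaw deg in world xy"""
    from station import get_state
    from scipy.spatial.transform import Rotation as R
    s=s or get_state()
    M=R.from_euler('xyz',s["ee_rot"]).as_matrix();p=s["eef_pos"]
    d=M.T@(np.array([x,y,z])-p)*100
    cur=np.degrees(np.arctan2(M[1,2],M[0,2]))
    print("t %.2f pos %s jaw %.2f w %.4f F %s q %s"%(s["t"],np.round(p,4),cur,s["width"],np.round(s["force"],1),np.round(s["q"],2)))
    print("deltas",np.round(d,2),"roll %.2f"%(-((jaw-cur+180)%360-180)), "tilt",np.round(M[:2,0],4))
E
python3 -c "
from h import *
plan(.5545,-.213,.27,96.26)"
```

```text
t 1.35 pos [ 0.1668 -0.654   0.2435] jaw 104.31 w 0.0870 F [-0.3 -0.1  0.3] q [-1.03  0.36  0.01  0.   -1.22 -0.29]
deltas [ -2.65 -48.47  33.15] roll 8.05 tilt [-0.  0.]
```

Call:
step_arm --pt "-2.65 -3 2 8 0" --pt "-2.65 -6 4.2 8 0" --pt "-2.65 -9 6.3 8 0" --pt "-2.65 -12 8.4 8 0" --pt "-2.65 -15 10.3 8 0" --pt "-2.65 -18 12.3 8 0" --pt "-2.65 -21 14.4 8 0" --pt "-2.65 -24 16.4 8 0" --pt "-2.65 -27 18.5 8 0" --pt "-2.65 -30 20.5 8 0"

```text
t: 2.18
eef_pos: [0.4077, -0.3797, 0.2704]
ee_rot: [-2.085, 1.57, -0.404]
force: [1.4, -0.7, 0.5]
width: 0.0879
```

```bash
python3 -c "
from h import *
plan(.5545,-.213,.27,96.26)"
```

```text
t 2.18 pos [ 0.4077 -0.3797  0.2704] jaw 96.31 w 0.0879 F [ 1.4 -0.7  0.5] q [-0.4   0.15 -0.21  0.   -1.21 -1.06]
deltas [  0.05 -16.42  14.95] roll 0.05 tilt [ 0.0006 -0.0003]
```

Call:
step_arm --pt "0 -3.3 3 0 0" --pt "0 -6.6 6 0 0" --pt "0 -9.9 9 0 0" --pt "0 -13.2 12 0 0" --pt "0 -16.4 14.95 0 0" --pt "0 -16.4 14.95 0 0" --pt "0 -16.4 14.95 0 0" --pt "0 -16.4 14.95 0 0" --pt "0 -16.4 14.95 0 0" --pt "0 -16.4 14.95 0 0"

```text
t: 3.02
eef_pos: [0.5528, -0.2154, 0.2702]
ee_rot: [-2.695, 1.571, -1.015]
force: [0.5, -1.1, 1.5]
width: 0.0875
```

Run:
```python
from h import *
from station import *
np.set_printoptions(suppress=True,precision=4)
s=get_state();f=grab_frame("wrist");cv2.imwrite("pics/w1.png",f["pixels"][:,:,::-1]);np.savez("pics/w1.npz",**f)
P=cloud(f,wristT(s,f));z=P[...,2]
for lo,hi in[(.150,.18),(.11,.135)]:
    m=(z>lo)&(z<hi)
    n,l,st,ce=cv2.connectedComponentsWithStats(m.astype(np.uint8))
    for i in range(1,n):
        if st[i,4]>300: print(st[i],rect(P[l==i][:,:2]), np.median(P[l==i],0))
plan(.5545,-.213,.160,96.26)
```

```text
[ 273  137   21  152 3041] ((555.6236572265625, -212.46800231933594), (109.64129638671875, 13.953612327575684), 6.215676784515381) [ 0.55   -0.213   0.1648]
[  158     0   297   304 66507] ((527.37548828125, -193.00604248046875), (236.3111572265625, 215.8741455078125), 6.325533390045166) [ 0.4998 -0.216   0.1241]
[ 187  338  191   27 5040] ((695.5463256835938, -197.06143188476562), (30.30852508544922, 170.2332305908203), 6.204315185546875) [ 0.695  -0.1974  0.1241]
t 3.07 pos [ 0.5527 -0.2155  0.2703] jaw 96.24 w 0.0878 F [ 0.2 -0.1  0.6] q [-0.04  0.21 -0.13  0.   -1.23 -1.42]
deltas [11.03 -0.2   0.23] roll -0.02 tilt [ 0.0002 -0.    ]
```

View pics/w1.png

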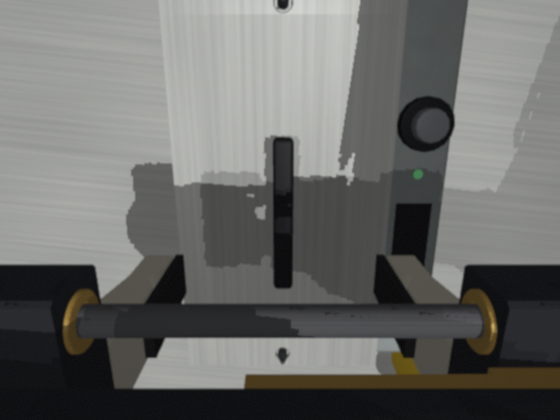

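```bash
python3 -c "
from h import *
plan(.5552,-.2127,.156,96.22)"
```

```text
t 3.07 pos [ 0.5527 -0.2155  0.2703] jaw 96.24 w 0.0878 F [ 0.2 -0.1  0.6] q [-0.04  0.21 -0.13  0.   -1.23 -1.42]
deltas [11.43 -0.28  0.25] roll 0.02 tilt [ 0.0002 -0.    ]
```

Call:
step_arm --pt "2 -0.28 0.25 0 0" --pt "4.5 -0.28 0.25 0 0" --pt "7 -0.28 0.25 0 0" --pt "9.5 -0.28 0.25 0 0" --pt "11.43 -0.28 0.25 0 0" --pt "11.43 -0.28 0.25 0 0" --pt "11.43 -0.28 0.25 0 0.9" --pt "11.43 -0.28 0.25 0 0.9" --pt "11.43 -0.28 0.25 0 0.9" --pt "11.43 -0.28 0.25 0 0.9" --squeeze 45

```text
t: 3.9
eef_pos: [0.5567, -0.2121, 0.1574]
ee_rot: [-1.796, 1.568, -0.116]
force: [0.6, -1.0, -0.2]
width: 0.0665
```

Run:
```python
from h import *
from station import *
plan(.555,-.2127,.26,96.24)
s=get_state();f=grab_frame("wrist");cv2.imwrite("pics/w2.png",f["pixels"][:,:,::-1]);np.savez("pics/w2.npz",**f)
```

```text
t 3.90 pos [ 0.5567 -0.2121  0.1574] jaw 96.31 w 0.0665 F [ 0.6 -1.  -0.2] q [-0.04  0.3  -0.29  0.   -0.98 -1.42]
deltas [-10.26   0.15  -0.05] roll 0.07 tilt [ 0.0026 -0.0003]
```

View pics/w2.png

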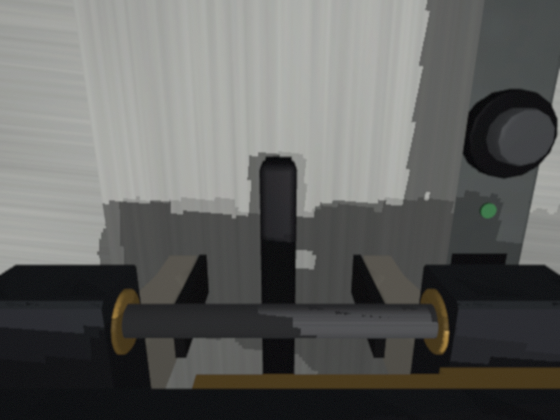

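Call:
step_arm --pt "0 0 0 0 1" --pt "0 0 0 0 1" --pt "0 0 0 0 1" --pt "0 0 0 0 1" --pt "0 0 0 0 1" --pt "0 0 0 0 1" --pt "0 0 0 0 1" --pt "0 0 0 0 1" --pt "0 0 0 0 1" --pt "0 0 0 0 1"

```text
t: 4.78
eef_pos: [0.5559, -0.2118, 0.1557]
ee_rot: [1.645, 1.571, -2.958]
force: [0.6, -0.0, -0.7]
width: 0.0139
```

Run:
```python
from h import *
from station import *
plan(.555,-.2127,.26,96.24)
s=get_state();f=grab_frame("wrist");cv2.imwrite("pics/w3.png",f["pixels"][:,:,::-1]);np.savez("pics/w3.npz",**f)
print(s)
```

```text
t 4.78 pos [ 0.5559 -0.2118  0.1557] jaw 96.31 w 0.0139 F [ 0.6 -0.  -0.7] q [-0.04  0.3  -0.29  0.   -0.98 -1.42]
deltas [-10.43   0.1   -0.08] roll 0.07 tilt [-0.0001 -0.    ]
{'t': 4.7833, 'q': array([-3.57913826e-02,  2.99121334e-01, -2.88308224e-01,  2.48641388e-05,
       -9.83459422e-01, -1.42486776e+00]), 'qd': array([-0.00181527, -0.00093353, -0.00018937, -0.0005479 ,  0.000734  ,
        0.00016036]), 'joint_efforts': array([ 2.59225750e-01, -5.02924097e+01,  2.58954602e+01,  6.05104208e+00,
       -1.21949427e-01,  3.75340795e-03]), 'eef_pos': array([ 0.55591065, -0.2118357 ,  0.15571147]), 'ee_rot': array([ 1.64463122,  1.57070139, -2.9576068 ]), 'force': array([ 0.59287427, -0.00083782, -0.70327143]), 'moment': array([-0.1431942 , -0.00417804,  0.02626531]), 'width': 0.013948750362915442}
```

View pics/w3.png

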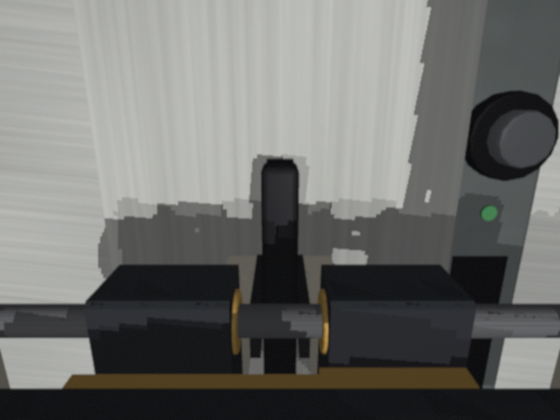

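Call:
step_arm --pt "-0.5 0 0 0 1" --pt "-1 0 0 0 1" --pt "-2 0 0 0 1" --pt "-3 0 0 0 1" --pt "-4.5 0 0 0 1" --pt "-6 0 0 0 1" --pt "-7 0 0 0 1" --pt "-8 0 0 0 1" --pt "-8 0 0 0 1" --pt "-8 0 0 0 1"

```text
t: 5.67
eef_pos: [0.5561, -0.2117, 0.2362]
ee_rot: [-1.475, 1.57, 0.206]
force: [-0.8, 0.1, -4.8]
width: 0.0134
```

```bash
python3 -c "
from h import *
plan(.53,.088,.236,96.31)"
```

```text
t 5.67 pos [ 0.5561 -0.2117  0.2362] jaw 96.31 w 0.0134 F [-0.8  0.1 -4.8] q [-0.04  0.23 -0.18 -0.   -1.15 -1.42]
deltas [ 2.000e-02 -7.000e-01  3.008e+01] roll -0.00 tilt [0.0012 0.0002]
```

Call:
step_arm --pt "0 0 1.5 0 1" --pt "0 -0.1 4 0 1" --pt "0 -0.2 7 0 1" --pt "0 -0.3 10.5 0 1" --pt "0 -0.4 14 0 1" --pt "0 -0.5 17.5 0 1" --pt "0 -0.6 21 0 1" --pt "0 -0.7 24.5 0 1" --pt "0 -0.7 27.5 0 1" --pt "0 -0.7 30 0 1"

```text
t: 6.5
eef_pos: [0.5289, 0.0891, 0.2348]
ee_rot: [1.605, 1.569, -2.996]
force: [0.3, -0.7, -5.6]
width: 0.0138
```

Call:
step_arm --pt "0 0 0 0 1" --pt "2 0 0 0 1" --pt "4 0 0 0 1" --pt "6 0 0 0 1" --pt "8 0 0 0 1" --pt "10 0 0 0 1" --pt "12 0 0 0 1" --pt "14 0 0 0 1" --pt "15 0 0 0 1" --pt "16 0 0 0 1"

```text
t: 7.33
eef_pos: [0.5292, 0.0866, 0.0743]
ee_rot: [1.989, 1.568, -2.614]
force: [0.2, 0.5, -4.0]
width: 0.0137
```

```bash
python3 -c "
from h import *
plan(.53,.088,.037,96.31)
from station import *
f=grab_frame('side');cv2.imwrite('pics/s2.png',f['pixels'][:,:,::-1])"
```

```text
t 7.33 pos [0.5292 0.0866 0.0743] jaw 96.30 w 0.0137 F [ 0.2  0.5 -4. ] q [ 0.53  0.31 -0.5  -0.   -0.76 -1.99]
deltas [ 3.73 -0.1   0.14] roll -0.01 tilt [-0.002  -0.0012]
```

View pics/s2.png

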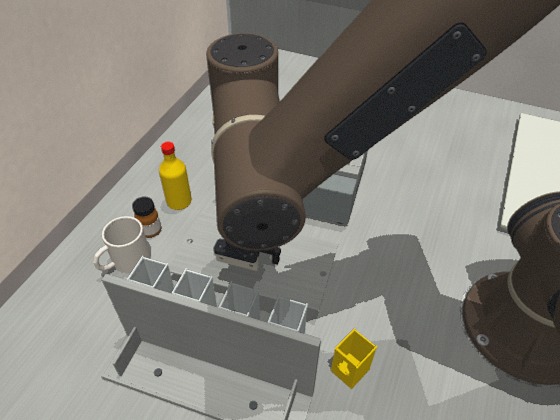

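Call:
step_arm --pt "0.8 0 0 0 1" --pt "1.6 0 0 0 1" --pt "2.4 0 0 0 1" --pt "3 0 0 0 1" --pt "3.4 0 0 0 1" --pt "3.6 0 0 0 1" --pt "3.7 0 0 0 1" --pt "3.7 0 0 0 1" --pt "3.7 0 0 0 1" --pt "3.7 0 0 0 1"

```text
t: 8.22
eef_pos: [0.5302, 0.0873, 0.0391]
ee_rot: [-1.237, 1.57, 0.444]
force: [-0.2, -0.9, -3.0]
width: 0.0134
```

```bash
python3 -c "
from h import *
plan(.53,.088,.036,96.31)"
```

```text
t 8.22 pos [0.5302 0.0873 0.0391] jaw 96.31 w 0.0134 F [-0.2 -0.9 -3. ] q [ 0.53  0.36 -0.54  0.   -0.67 -1.99]
deltas [0.31 0.01 0.08] roll 0.00 tilt [0.0007 0.0003]
```

Call:
step_arm --pt "0.15 0 0 0 1" --pt "0.3 0 0 0 1" --pt "0.35 0 0 0 1" --pt "0.35 0 0 0 0.5" --pt "0.35 0 0 0 0.5" --pt "0.35 0 0 0 0.5" --pt "0.35 0 0 0 0.5" --pt "0.35 0 0 0 0.5" --pt "0.35 0 0 0 0.5" --pt "0.35 0 0 0 0.5"

```text
t: 9.05
eef_pos: [0.5299, 0.0871, 0.0352]
ee_rot: [2.131, 1.571, -2.472]
force: [-0.5, -0.2, -0.5]
width: 0.043
```

```bash
python3 -c "
from h import *
plan(.53,.088,.22,96.31)"
```

```text
t 9.05 pos [0.5299 0.0871 0.0352] jaw 96.31 w 0.0430 F [-0.5 -0.2 -0.5] q [ 0.53  0.37 -0.54  0.   -0.67 -1.99]
deltas [-1.848e+01 -1.000e-02  9.000e-02] roll 0.00 tilt [-0.0001 -0.0001]
```

Call:
step_arm --pt "-2 0 0 0 0.35" --pt "-5 0 0 0 0.35" --pt "-9 0 0 0 0.35" --pt "-13 0 0 0 0.35" --pt "-17 0 0 0 0.35" --pt "-20 0 0 0 0.35" --pt "-23 0 0 0 0.35" --pt "-25 0 0 -7 0.35" --pt "-25 0 0 -14 0.35" --pt "-25 0 0 -21 0.35"

```text
t: 9.88
eef_pos: [0.5304, 0.0874, 0.2871]
ee_rot: [-1.543, 1.567, 0.51]
force: [-0.4, -0.8, -0.8]
width: 0.0569
```

```bash
python3 -c "
from h import *
plan(.385,.2577,.285,184.76)"
```

```text
t 9.88 pos [0.5304 0.0874 0.2871] jaw 117.65 w 0.0569 F [-0.4 -0.8 -0.8] q [ 0.53  0.1  -0.22  0.   -1.24 -1.62]
deltas [ 0.19  4.98 21.84] roll -67.11 tilt [0.003  0.0017]
```

Call:
step_arm --pt "0 0.5 2.5 -7 0.35" --pt "0 1 5 -14 0.35" --pt "0 2 8 -21 0.35" --pt "0 2.5 11 -28 0.35" --pt "0 3.2 14 -35 0.35" --pt "0 4 17 -42 0.35" --pt "0 4.5 20 -49 0.35" --pt "0 5 21.8 -56 0.35" --pt "0 5 21.8 -62 0.35" --pt "0 5 21.8 -67.1 0.35"

```text
t: 10.72
eef_pos: [0.3846, 0.2588, 0.2853]
ee_rot: [-1.884, 1.57, 1.343]
force: [-0.1, 0.0, 0.4]
width: 0.057
```

```bash
cat > wl.py <<'E'
from h import *
from station import *
import sys
np.set_printoptions(suppress=True,precision=4)
def look(n,cams=("wrist",)):
    for c in cams:
        s=get_state();f=grab_frame(c);cv2.imwrite(f"pics/{n}_{c}.png",f["pixels"][:,:,::-1]);np.savez(f"pics/{n}_{c}.npz",**f)
    return s
E
python3 -c "
from wl import *
plan(.385,.2577,.18,184.76)
s=look('A1',('wrist','top'))
f=load('A1_wrist');P=cloud(f,wristT(s,f));z=P[...,2]
m=(z>.165)&(z<.2);n,l,st,ce=cv2.connectedComponentsWithStats(m.astype(np.uint8))
for i in range(1,n):
    if st[i,4]>200: print(st[i],rect(P[l==i][:,:2]), np.median(P[l==i],0))
"
```

```text
t 10.72 pos [0.3846 0.2588 0.2853] jaw -175.13 w 0.0570 F [-0.1  0.   0.4] q [ 1.02 -0.03 -0.36 -0.   -1.23 -0.93]
deltas [10.53  0.12 -0.03] roll 0.11 tilt [0.0001 0.0003]
[    0   174   363   100 16447] ((458.77496337890625, 273.3357849121094), (265.2474060058594, 68.182861328125), 5.1105241775512695) [0.4693 0.2866 0.1816]
```

View pics/A1_wrist.png

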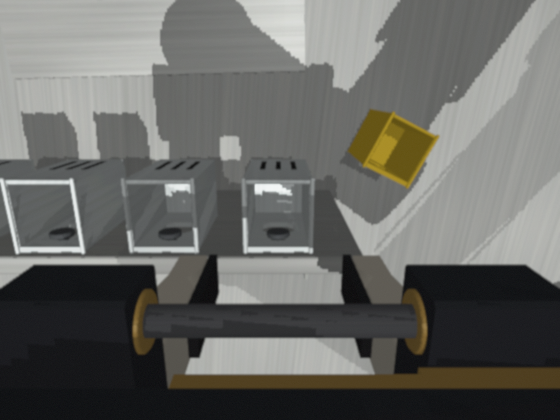

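View pics/A1_top.png

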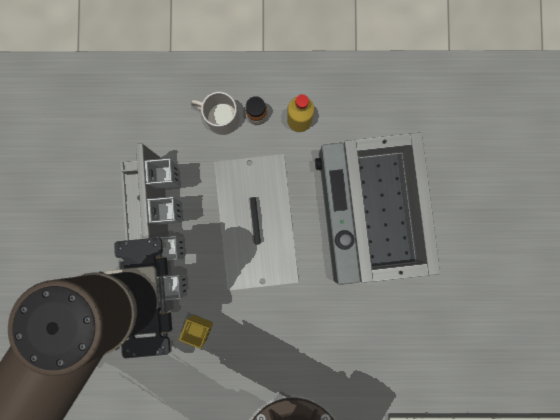

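Run:
```python
from wl import *
f=load('A1_wrist');s=get_state();P=cloud(f,wristT(s,f));z=P[...,2]
m=(z>.165)&(z<.2);n,l,st,ce=cv2.connectedComponentsWithStats(m.astype(np.uint8))
i=l[180,280] or l[225,311]; Q=P[l==i] if i else P[m]
for u,v in[(311,225),(246,225),(280,178),(279,249),(279,262),(197,220),(129,220)]: print(u,v,P[v,u])
for a in (4.76,5.1):
    a=np.radians(a);ex=np.array([np.cos(a),np.sin(a)]);ey=np.array([-ex[1],ex[0]])
    d=Q[:,:2]-[.385,.2577];S=d@ex;T=d@ey
    k=(T<.02)&(T>-.05)
    h,e=np.histogram(S[k],np.arange(-.03,.12,.002));print([(round(x*1000),int(y)) for x,y in zip(e,h) if y])
    k=abs(S)<.02;h,e=np.histogram(T[k],np.arange(-.04,.06,.002));print([(round(x*1000),int(y)) for x,y in zip(e,h) if y])
```

```text
311 225 [0.3634 0.2635 0.1833]
246 225 [0.4078 0.2675 0.1818]
280 178 [0.387  0.2335 0.1783]
279 249 [0.3838 0.2832 0.1827]
279 262 [0.3832 0.2905 0.1882]
197 220 [0.4419 0.2673 0.1798]
129 220 [0.4877 0.2699 0.1826]
[(-24, 54), (-22, 206), (-20, 196), (-18, 25), (-16, 27), (-14, 28), (-12, 26), (-10, 26), (-8, 30), (-6, 41), (-4, 41), (-2, 38), (0, 47), (2, 46), (4, 45), (6, 39), (8, 41), (10, 29), (12, 26), (14, 27), (16, 26), (18, 27), (20, 28), (22, 254), (24, 194), (26, 11), (56, 365), (58, 208), (60, 49), (62, 26), (64, 30), (66, 25), (68, 28), (70, 24), (72, 30), (74, 47), (76, 48), (78, 46), (80, 48), (82, 42), (84, 45), (86, 39), (88, 33), (90, 31), (92, 25), (94, 22), (96, 29), (98, 24), (100, 28), (102, 696), (104, 168), (106, 11)]
[(-26, 170), (-24, 299), (-22, 69), (-20, 9), (-18, 8), (-16, 4), (-14, 7), (-12, 9), (-10, 9), (-8, 8), (-6, 10), (-4, 7), (-2, 11), (0, 9), (2, 8), (4, 10), (6, 8), (8, 8), (10, 11), (12, 7), (14, 7), (16, 47), (18, 96), (20, 57), (22, 288), (24, 335), (26, 138), (28, 364), (30, 158), (32, 157), (34, 146), (36, 154), (38, 147), (40, 130), (42,
[... 191 characters left out ...]
(12, 27), (14, 26), (16, 27), (18, 27), (20, 27), (22, 257), (24, 190), (26, 12), (56, 362), (58, 212), (60, 53), (62, 28), (64, 27), (66, 27), (68, 26), (70, 25), (72, 32), (74, 49), (76, 49), (78, 45), (80, 49), (82, 46), (84, 45), (86, 45), (88, 33), (90, 29), (92, 26), (94, 22), (96, 30), (98, 23), (100, 29), (102, 706), (104, 169), (106, 13)]
[(-26, 163), (-24, 302), (-22, 71), (-20, 6), (-18, 6), (-16, 4), (-14, 7), (-12, 7), (-10, 9), (-8, 7), (-6, 10), (-4, 8), (-2, 11), (0, 8), (2, 9), (4, 9), (6, 9), (8, 7), (10, 10), (12, 9), (14, 7), (16, 50), (18, 94), (20, 58), (22, 282), (24, 338), (26, 145), (28, 359), (30, 159), (32, 157), (34, 144), (36, 154), (38, 145), (40, 130), (42, 2)]
```

Call:
step_arm --pt "2 0.1 -0.13 0 0.35" --pt "4.5 0.1 -0.13 0 0.35" --pt "7 0.1 -0.13 0 0.35" --pt "9 0.1 -0.13 0 0.35" --pt "11 0.1 -0.13 0 0.35" --pt "12.4 0.1 -0.13 0 0.35" --pt "12.4 0.1 -0.13 0 0.35" --pt "12.4 0.1 -0.13 0 0.7" --pt "12.4 0.1 -0.13 0 0.7" --pt "12.4 0.1 -0.13 0 0.7" --squeeze 40

```text
t: 11.65
eef_pos: [0.3872, 0.2572, 0.1623]
ee_rot: [-2.419, 1.569, 0.798]
force: [1.0, -1.2, -1.4]
width: 0.0476
```

```bash
python3 -c "
from wl import *
plan(.386,.2578,.185,184.76)
look('A2')
"
```

```text
t 11.65 pos [0.3872 0.2572 0.1623] jaw -175.65 w 0.0476 F [ 1.  -1.2 -1.4] q [ 1.01  0.08 -0.55  0.   -0.93 -0.94]
deltas [-2.27 -0.07  0.12] roll -0.41 tilt [0.0009 0.0009]
```

View pics/A2_wrist.png

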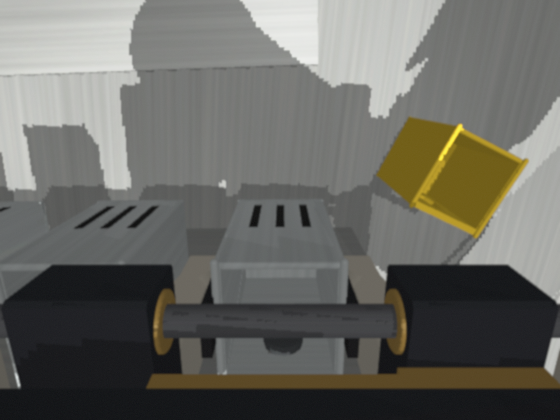

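Call:
step_arm --pt "-0.3 0 0 0 0.7" --pt "-0.6 0 0 0 0.7" --pt "-1 0 0 0 0.7" --pt "-1.4 0 0 0 0.7" --pt "-1.8 0 0 0 0.7" --pt "-2.1 0 0 0 0.7" --pt "-2.3 0 0 0 0.7" --pt "-2.4 0 0 0 0.7" --pt "-2.4 0 0 0 0.7" --pt "-2.4 0 0 0 0.7"

```text
t: 12.53
eef_pos: [0.3868, 0.257, 0.1852]
ee_rot: [-0.272, 1.571, 2.946]
force: [-0.1, 0.2, -2.2]
width: 0.0476
```

```bash
python3 -c "
from wl import *
plan(.386,.2578,.185,184.76)
"
```

```text
t 12.53 pos [0.3868 0.257  0.1852] jaw -175.59 w 0.0476 F [-0.1  0.2 -2.2] q [ 1.01  0.06 -0.52 -0.   -0.99 -0.94]
deltas [ 0.02 -0.09  0.07] roll -0.35 tilt [-0.0001  0.    ]
```

Call:
step_arm --pt "0 0.3 0 0 0.7" --pt "0 0.6 0 0 0.7" --pt "0 1 0 0 0.7" --pt "0 1.4 0 0 0.7" --pt "0 1.8 0 0 0.7" --pt "0 2.4 0 0 0.7" --pt "0 3 0 0 0.7" --pt "-1 4 0 0 0.7" --pt "-2 5 0 0 0.7" --pt "-3 6 0 0 0.7"

```text
t: 13.37
eef_pos: [0.3915, 0.196, 0.2162]
ee_rot: [1.495, 1.57, -1.57]
force: [-0.4, -0.4, -1.9]
width: 0.0476
```

```bash
python3 -c "
from wl import *
look('A3')
plan(.5545-.093*.994,-.213-.093*.108,.25,96.26)
"
```

```text
t 13.42 pos [0.392  0.1953 0.2183] jaw -175.57 w 0.0482 F [ 0.7 -1.5  0. ] q [ 0.92 -0.02 -0.52  0.   -1.07 -0.84]
deltas [-3.2  42.25 -3.76] roll 88.17 tilt [0.0021 0.0011]
```

View pics/A3_wrist.png

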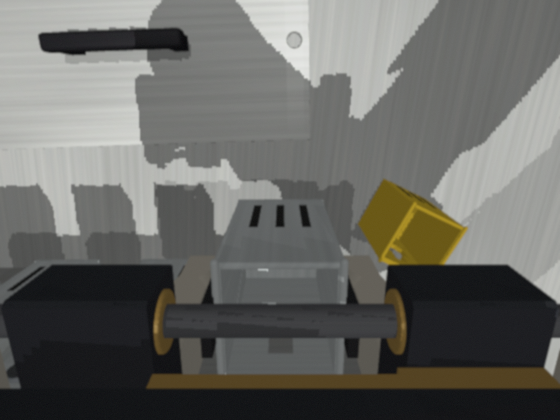

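Call:
step_arm --pt "-1 1 -0.3 4 0.7" --pt "-2 3 -0.6 10 0.7" --pt "-3 5.5 -0.9 17 0.7" --pt "-3.2 8.5 -1.2 24 0.7" --pt "-3.2 11.5 -1.5 31 0.7" --pt "-3.2 14.5 -1.8 38 0.7" --pt "-3.2 17.5 -2.1 45 0.7" --pt "-3.2 20.5 -2.4 52 0.7" --pt "-3.2 23.5 -2.7 59 0.7" --pt "-3.2 26.5 -3 66 0.7"

```text
t: 14.25
eef_pos: [0.4415, -0.0666, 0.248]
ee_rot: [-1.821, 1.57, 0.239]
force: [0.4, 0.6, -1.6]
width: 0.0478
```

```bash
python3 -c "
from wl import *
plan(.4640,-.2220,.25,96.26)
"
```

```text
t 14.25 pos [ 0.4415 -0.0666  0.248 ] jaw 118.06 w 0.0478 F [ 0.4  0.6 -1.6] q [ 0.29 -0.03 -0.46  0.   -1.15 -1.38]
deltas [ -0.2    5.32 -14.77] roll 21.80 tilt [0.001  0.0002]
```

Call:
step_arm --pt "0 0.8 -2.5 7 0.7" --pt "0 1.9 -5.5 14 0.7" --pt "0 3 -8.5 21 0.7" --pt "0 4.2 -11.5 21.8 0.7" --pt "0 5.3 -14 21.8 0.7" --pt "0 5.3 -14.8 21.8 0.7" --pt "0 5.3 -14.8 21.8 0.7" --pt "1 5.3 -14.8 21.8 0.7" --pt "2 5.3 -14.8 21.8 0.7" --pt "3 5.3 -14.8 21.8 0.7"

```text
t: 15.08
eef_pos: [0.465, -0.2192, 0.2162]
ee_rot: [0.053, 1.57, 1.74]
force: [1.0, 0.8, -2.5]
width: 0.0481
```

```bash
python3 -c "
from wl import *
look('A4')
plan(.4640,-.2220,.095,96.26)
"
```

```text
t 15.13 pos [ 0.464  -0.2188  0.2139] jaw 96.65 w 0.0481 F [-1.   1.1 -4.4] q [-0.06  0.12 -0.38 -0.   -1.08 -1.4 ]
deltas [11.89  0.   -0.33] roll 0.39 tilt [-0.0033  0.0014]
```

View pics/A4_wrist.png

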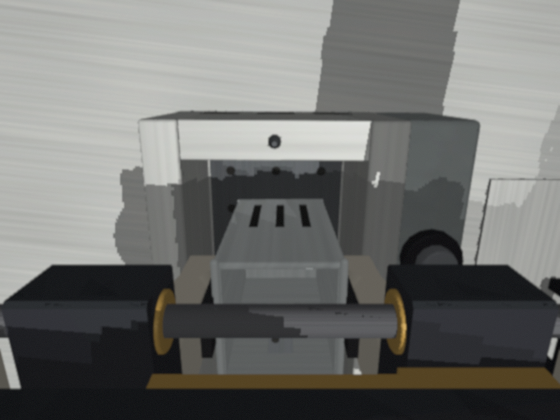

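Call:
step_arm --pt "1.2 0 -0.3 0.4 0.7" --pt "2.5 0 -0.33 0.4 0.7" --pt "4 0 -0.33 0.4 0.7" --pt "5.5 0 -0.33 0.4 0.7" --pt "7 0 -0.33 0.4 0.7" --pt "8.5 0 -0.33 0.4 0.7" --pt "10 0 -0.33 0.4 0.7" --pt "11.2 0 -0.33 0.4 0.7" --pt "12 0 -0.33 0.4 0.7" --pt "12 0 -0.33 0.4 0.7"

```text
t: 15.97
eef_pos: [0.4647, -0.2226, 0.0954]
ee_rot: [1.311, 1.567, 2.991]
force: [0.1, 0.2, -1.9]
width: 0.0479
```

```bash
python3 -c "
from wl import *
plan(.4640,-.2220,.094,96.26)
look('A5')
"
```

```text
t 15.97 pos [ 0.4647 -0.2226  0.0954] jaw 96.26 w 0.0479 F [ 0.1  0.2 -1.9] q [-0.07  0.25 -0.53 -0.   -0.8  -1.4 ]
deltas [0.14 0.06 0.07] roll 0.00 tilt [-0.0034  0.0005]
```

View pics/A5_wrist.png

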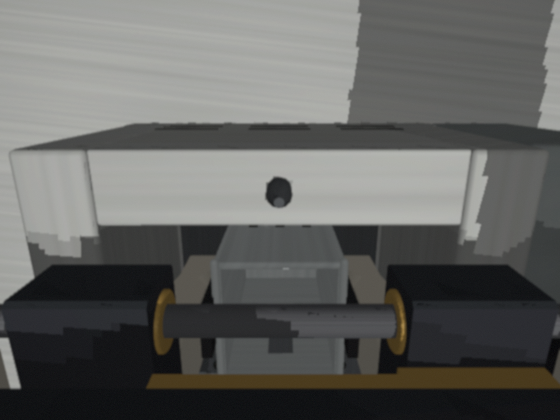

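Call:
step_arm --pt "0.1 0 0 0 0.7" --pt "0.2 0 0 0 0.7" --pt "0.2 0 0 0 0.35" --pt "0.2 0 0 0 0.35" --pt "0.2 0 0 0 0.35" --pt "0.2 0 0 0 0.35" --pt "0 0 0 0 0.35" --pt "-2 0 0 0 0.35" --pt "-5 0 0 0 0.35" --pt "-8 0 0 0 0.35"

```text
t: 16.85
eef_pos: [0.4652, -0.2234, 0.1778]
ee_rot: [1.417, 1.569, 3.097]
force: [1.4, -0.2, 0.3]
width: 0.0571
```

Call:
step_arm --pt "-3 0 0 0 0.35" --pt "-6 -0.3 2 -5 0.35" --pt "-9 -0.5 5 -12 0.35" --pt "-10 -0.5 9 -19 0.35" --pt "-10 -0.5 13 -26 0.35" --pt "-10 -0.5 17 -33 0.35" --pt "-10 -0.5 21 -40 0.35" --pt "-10 -0.5 25 -47 0.35" --pt "-10 -0.5 29 -54 0.35" --pt "-10 -0.5 33 -61 0.35"

```text
t: 17.68
eef_pos: [0.4344, 0.1069, 0.2779]
ee_rot: [-2.128, 1.569, 0.622]
force: [1.5, -0.9, -1.0]
width: 0.057
```

```bash
python3 -c "
from wl import *
plan(.4655,.2650,.285,184.9)
look('A6',('top',))
"
```

```text
t 17.68 pos [0.4344 0.1069 0.2779] jaw 157.56 w 0.0570 F [ 1.5 -0.9 -1. ] q [ 0.68 -0.05 -0.41  0.   -1.22 -1.08]
deltas [ -0.69 -15.8    3.16] roll -27.34 tilt [0.0011 0.0008]
```

View pics/A6_top.png

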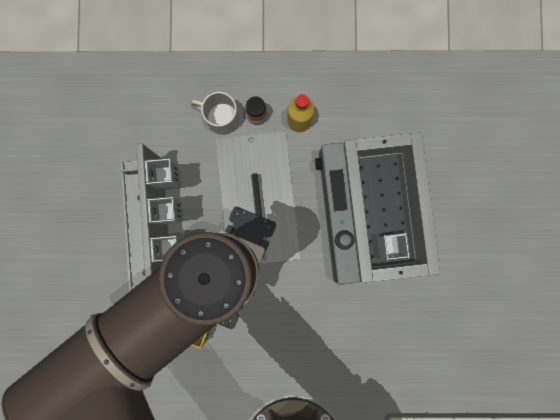

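Call:
step_arm --pt "-0.6 -3 0.6 -6 0.35" --pt "-0.6 -6 1.2 -13 0.35" --pt "-0.6 -9 1.8 -20 0.35" --pt "-0.6 -12 2.4 -27 0.35" --pt "-0.6 -14.5 3 -27.3 0.35" --pt "-0.6 -15.8 3.15 -27.3 0.35" --pt "-0.6 -15.8 3.15 -27.3 0.35" --pt "-0.6 -15.8 3.15 -27.3 0.35" --pt "-0.6 -15.8 3.15 -27.3 0.35" --pt "-0.6 -15.8 3.15 -27.3 0.35"

```text
t: 18.57
eef_pos: [0.4672, 0.2621, 0.2835]
ee_rot: [-2.293, 1.571, 0.926]
force: [0.7, -0.5, -0.1]
width: 0.0573
```

```bash
cat > cup.py <<'E'
from wl import *
def cup(n,c):
    s=look(n);f=load(n+'_wrist');P=cloud(f,wristT(s,f));z=P[...,2]
    m=(z>.165)&(z<.2)
    a=np.radians(4.9);ex=np.array([np.cos(a),np.sin(a)]);ey=np.array([-ex[1],ex[0]])
    d=P[m][:,:2]-c;S=d@ex;T=d@ey;k=(T<.015)&(T>-.035)&(abs(S)<.04)
    print('S',np.percentile(S[k],[1,5,95,99])*1000,'T',np.percentile(T[k],[1,5]))
    q=S[k]; h,e=np.histogram(q,np.arange(-.04,.041,.002));print([(round(x*1000),int(y)) for x,y in zip(e,h) if y>60])
    k=(abs(S)<.018)&(T<0);h,e=np.histogram(T[k],np.arange(-.04,.0,.002));print([(round(x*1000),int(y)) for x,y in zip(e,h) if y>20])
E
python3 -c "
from cup import *
cup('B1',[.4655,.2650])
plan(.4655,.2650,.161,184.9)
"
```

```text
S [-23.8677 -23.0883  23.9755  24.7408] T [-0.0242 -0.0239]
[(-24, 168), (-22, 240), (20, 154), (22, 196), (24, 68)]
[(-24, 404), (-22, 81)]
t 18.62 pos [0.4673 0.2621 0.2836] jaw -175.55 w 0.0568 F [-0.2  0.1  0.1] q [ 0.88  0.1  -0.23  0.   -1.24 -0.8 ]
deltas [12.26 -0.3   0.16] roll -0.45 tilt [0.0003 0.0003]
```

View pics/B1_wrist.png

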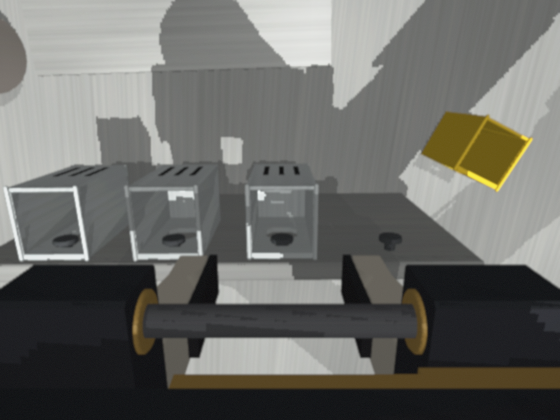

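Call:
step_arm --pt "2.5 -0.38 0.12 -0.45 0.35" --pt "5.5 -0.38 0.12 -0.45 0.35" --pt "8.5 -0.38 0.12 -0.45 0.35" --pt "10.5 -0.38 0.12 -0.45 0.35" --pt "12.25 -0.38 0.12 -0.45 0.35" --pt "12.25 -0.38 0.12 -0.45 0.35" --pt "12.25 -0.38 0.12 -0.45 0.35" --pt "12.25 -0.38 0.12 -0.45 0.7" --pt "12.25 -0.38 0.12 -0.45 0.7" --pt "12.25 -0.38 0.12 -0.45 0.7"

```text
t: 19.45
eef_pos: [0.4665, 0.2671, 0.1623]
ee_rot: [-2.495, 1.568, 0.733]
force: [-0.1, -1.4, 2.0]
width: 0.0479
```

```bash
python3 -c "
from wl import *
plan(.4655,.2650,.185,184.9)
"
```

```text
t 19.45 pos [0.4665 0.2671 0.1623] jaw -175.04 w 0.0479 F [-0.1 -1.4  2. ] q [ 0.89  0.2  -0.41  0.   -0.96 -0.8 ]
deltas [-2.27  0.2   0.11] roll 0.06 tilt [0.0019 0.0017]
```

Call:
step_arm --pt "-0.1 0 0 0 0.7" --pt "-0.4 0 0 0 0.7" --pt "-0.8 0 0 0 0.7" --pt "-1.2 0 0 0 0.7" --pt "-1.6 0 0 0 0.7" --pt "-2 0 0 0 0.7" --pt "-2.3 0 0 0 0.7" --pt "-2.4 0 0 0 0.7" --pt "-2.4 0 0 0 0.7" --pt "-2.4 0 0 0 0.7"

```text
t: 20.28
eef_pos: [0.4658, 0.2667, 0.1847]
ee_rot: [0.024, 1.571, -3.031]
force: [-0.6, 0.1, -1.2]
width: 0.0476
```

Call:
step_arm --pt "0 0.3 0 0 0.7" --pt "0 0.6 0 0 0.7" --pt "0 1 0 0 0.7" --pt "0 1.4 0 0 0.7" --pt "0 1.8 0 0 0.7" --pt "0 2.4 0 0 0.7" --pt "0 3 0 0 0.7" --pt "-1 4 0 0 0.7" --pt "-2 5 0 0 0.7" --pt "-3 6 0 0 0.7"

```text
t: 21.12
eef_pos: [0.4713, 0.2059, 0.2161]
ee_rot: [-3.038, 1.57, 0.191]
force: [0.5, -0.3, 0.1]
width: 0.0478
```

```bash
python3 -c "
from wl import *
look('B3')
plan(.5247,-.2154,.25,96.26)
"
```

```text
t 21.17 pos [0.472  0.2051 0.2185] jaw -175.04 w 0.0479 F [ 1.8 -1.7  1. ] q [ 0.79  0.11 -0.38  0.   -1.08 -0.71]
deltas [-3.2  42.35 -1.62] roll 88.70 tilt [0.003  0.0015]
```

View pics/B3_wrist.png

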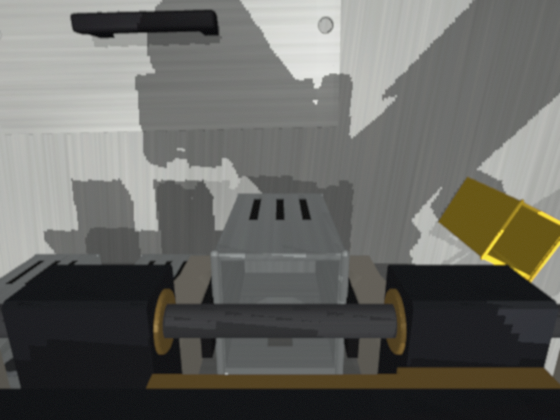

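Call:
step_arm --pt "-1 1 -0.1 4 0.7" --pt "-2 3 -0.2 10 0.7" --pt "-3 5.5 -0.3 17 0.7" --pt "-3.2 8.5 -0.5 24 0.7" --pt "-3.2 12 -0.6 31 0.7" --pt "-3.2 15.5 -0.7 38 0.7" --pt "-3.2 19 -0.8 45 0.7" --pt "-3.2 22.5 -0.9 52 0.7" --pt "-3.2 26 -1 59 0.7" --pt "-3.2 29.5 -1.1 66 0.7"

```text
t: 22.0
eef_pos: [0.5074, -0.0881, 0.2481]
ee_rot: [-1.899, 1.569, 0.171]
force: [0.7, 0.7, -1.9]
width: 0.0479
```

```bash
python3 -c "
from wl import *
plan(.5247,-.2154,.25,96.26)
"
```

```text
t 22.00 pos [ 0.5074 -0.0881  0.2481] jaw 118.61 w 0.0479 F [ 0.7  0.7 -1.9] q [ 0.21  0.09 -0.33  0.   -1.15 -1.28]
deltas [ -0.19   4.57 -12.  ] roll 22.35 tilt [0.002  0.0003]
```

Call:
step_arm --pt "0 1.1 -3 7 0.7" --pt "0 2.3 -6 14 0.7" --pt "0 3.5 -9 21 0.7" --pt "0 4.5 -11.5 22.3 0.7" --pt "0 4.6 -12 22.3 0.7" --pt "0 4.6 -12 22.3 0.7" --pt "0 4.6 -12 22.3 0.7" --pt "1 4.6 -12 22.3 0.7" --pt "2 4.6 -12 22.3 0.7" --pt "3 4.6 -12 22.3 0.7"

```text
t: 22.83
eef_pos: [0.5251, -0.2122, 0.2158]
ee_rot: [-0.369, 1.57, 1.319]
force: [-0.3, -0.1, -1.5]
width: 0.0476
```

```bash
python3 -c "
from wl import *
look('B4')
plan(.5247,-.2154,.094,96.26)
"
```

```text
t 22.88 pos [ 0.524  -0.2119  0.2133] jaw 96.71 w 0.0479 F [-0.9  0.4 -4.2] q [-0.04  0.2  -0.27 -0.   -1.1  -1.41]
deltas [11.93 -0.07 -0.37] roll 0.45 tilt [-0.0034  0.0013]
```

View pics/B4_wrist.png

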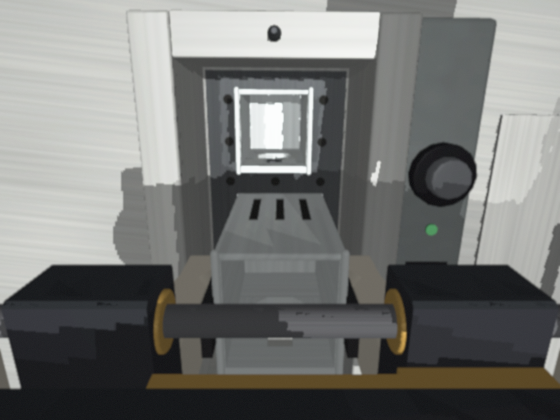

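Call:
step_arm --pt "1.2 0 -0.33 0.4 0.7" --pt "2.7 0 -0.37 0.4 0.7" --pt "4.5 0 -0.37 0.4 0.7" --pt "6.5 0 -0.37 0.4 0.7" --pt "8.5 0 -0.37 0.4 0.7" --pt "10 0 -0.37 0.4 0.7" --pt "11.2 0 -0.37 0.4 0.7" --pt "12 0 -0.37 0.4 0.7" --pt "12.1 0 -0.37 0.4 0.7" --pt "12.1 0 -0.37 0.4 0.7"

```text
t: 23.72
eef_pos: [0.5257, -0.2166, 0.0954]
ee_rot: [1.525, 1.57, -3.077]
force: [0.2, 0.9, -1.1]
width: 0.0477
```

Call:
step_arm --pt "0 0 0 0 0.7" --pt "0.1 0 0 0 0.7" --pt "0.1 0 0 0 0.35" --pt "0.1 0 0 0 0.35" --pt "0.1 0 0 0 0.35" --pt "0.1 0 0 0 0.35" --pt "0 0 0 0 0.35" --pt "-2 0 0 0 0.35" --pt "-5 0 0 0 0.35" --pt "-8 0 0 0 0.35"

```text
t: 24.55
eef_pos: [0.5251, -0.2169, 0.1761]
ee_rot: [1.423, 1.568, 3.103]
force: [1.1, -0.2, 0.9]
width: 0.0573
```

Call:
step_arm --pt "-3 0 0 0 0.35" --pt "-6 -0.2 2 -5 0.35" --pt "-9 -0.4 5 -12 0.35" --pt "-10 -0.4 9 -19 0.35" --pt "-10 -0.4 13 -26 0.35" --pt "-10 -0.4 17 -33 0.35" --pt "-10 -0.4 21 -40 0.35" --pt "-10 -0.4 25 -47 0.35" --pt "-10 -0.4 29 -54 0.35" --pt "-10 -0.4 33 -61 0.35"

```text
t: 25.38
eef_pos: [0.4931, 0.1134, 0.2763]
ee_rot: [-2.175, 1.57, 0.576]
force: [1.7, 0.0, -0.2]
width: 0.057
```

```bash
python3 -c "
from wl import *
plan(.5453,.2728,.285,184.9)
"
```

```text
t 25.38 pos [0.4931 0.1134 0.2763] jaw 157.62 w 0.0570 F [ 1.7  0.  -0.2] q [ 0.61  0.06 -0.3   0.   -1.21 -1.01]
deltas [ -0.86 -16.73   1.24] roll -27.28 tilt [0.0009 0.0006]
```

Call:
step_arm --pt "-0.8 -3 0.2 -6 0.35" --pt "-0.8 -6 0.4 -13 0.35" --pt "-0.8 -9 0.6 -20 0.35" --pt "-0.8 -12 0.8 -27 0.35" --pt "-0.8 -15 1 -27.3 0.35" --pt "-0.8 -16.7 1.2 -27.3 0.35" --pt "-0.8 -16.7 1.2 -27.3 0.35" --pt "-0.8 -16.7 1.2 -27.3 0.35" --pt "-0.8 -16.7 1.2 -27.3 0.35" --pt "-0.8 -16.7 1.2 -27.3 0.35"

```text
t: 26.22
eef_pos: [0.547, 0.2693, 0.2841]
ee_rot: [-2.378, 1.571, 0.842]
force: [0.1, -0.6, -0.5]
width: 0.0567
```

```bash
python3 -c "
from cup import *
cup('C1',[.5453,.2728])
plan(.5453,.2728,.161,184.9)
"
```

```text
S [-24.0134 -23.3073  23.8441  24.5701] T [-0.0252 -0.0249]
[(-24, 170), (-22, 240), (20, 175), (22, 189)]
[(-26, 339), (-24, 144)]
t 26.27 pos [0.5471 0.2692 0.2842] jaw -175.50 w 0.0573 F [ 0.4  0.3 -0.3] q [ 0.78  0.23 -0.08  0.   -1.26 -0.7 ]
deltas [12.32 -0.37  0.15] roll -0.40 tilt [0.0003 0.0003]
```

View pics/C1_wrist.png

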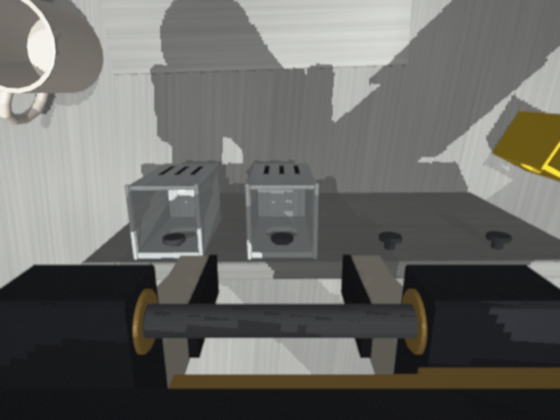

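Call:
step_arm --pt "2.5 -0.42 0.14 -0.4 0.35" --pt "5.5 -0.42 0.14 -0.4 0.35" --pt "8.5 -0.42 0.14 -0.4 0.35" --pt "10.5 -0.42 0.14 -0.4 0.35" --pt "12.3 -0.42 0.14 -0.4 0.35" --pt "12.3 -0.42 0.14 -0.4 0.35" --pt "12.3 -0.42 0.14 -0.4 0.35" --pt "12.3 -0.42 0.14 -0.4 0.7" --pt "12.3 -0.42 0.14 -0.4 0.7" --pt "12.3 -0.42 0.14 -0.4 0.7"

```text
t: 27.1
eef_pos: [0.5462, 0.2746, 0.1625]
ee_rot: [-2.6, 1.568, 0.629]
force: [1.0, -0.1, 2.4]
width: 0.0478
```

Call:
step_arm --pt "-0.1 0 0 0 0.7" --pt "-0.4 0 0 0 0.7" --pt "-0.8 0 0 0 0.7" --pt "-1.2 0 0 0 0.7" --pt "-1.6 0 0 0 0.7" --pt "-2 0 0 0 0.7" --pt "-2.3 0 0 0 0.7" --pt "-2.4 0 0 0 0.7" --pt "-2.4 0 0 0 0.7" --pt "-2.4 0 0 0 0.7"

```text
t: 27.93
eef_pos: [0.5454, 0.2743, 0.1847]
ee_rot: [0.006, 1.571, -3.049]
force: [0.1, 0.2, -0.9]
width: 0.0476
```

Call:
step_arm --pt "0 0.3 0 0 0.7" --pt "0 0.6 0 0 0.7" --pt "0 1 0 0 0.7" --pt "0 1.4 0 0 0.7" --pt "0 1.8 0 0 0.7" --pt "0 2.4 0 0 0.7" --pt "0 3 0 0 0.7" --pt "-1 4 0 0 0.7" --pt "-2 5 0 0 0.7" --pt "-3 6 0 0 0.7"

```text
t: 28.77
eef_pos: [0.551, 0.2134, 0.2162]
ee_rot: [-3.084, 1.57, 0.144]
force: [1.0, -0.1, -0.7]
width: 0.0478
```

```bash
python3 -c "
from wl import *
look('C3')
plan(.5863,-.2086,.25,96.26)
"
```

```text
t 28.82 pos [0.5519 0.2124 0.2188] jaw -175.05 w 0.0478 F [0.9 0.5 1.5] q [ 0.7   0.24 -0.22  0.   -1.11 -0.61]
deltas [-3.16 42.24  0.2 ] roll 88.69 tilt [0.0034 0.0012]
```

View pics/C3_wrist.png

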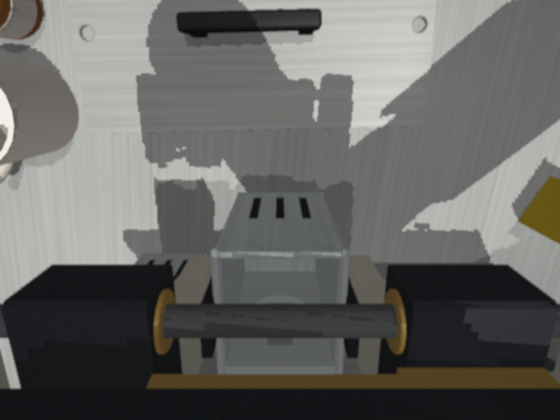

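Call:
step_arm --pt "-1 1 0 4 0.7" --pt "-2 3 0 10 0.7" --pt "-3 5.5 0 17 0.7" --pt "-3.2 8.5 0.1 24 0.7" --pt "-3.2 12 0.1 31 0.7" --pt "-3.2 15.5 0.1 38 0.7" --pt "-3.2 19 0.1 45 0.7" --pt "-3.2 22.5 0.2 52 0.7" --pt "-3.2 26 0.2 59 0.7" --pt "-3.2 29.5 0.2 66 0.7"

```text
t: 29.65
eef_pos: [0.5741, -0.0817, 0.2482]
ee_rot: [-1.944, 1.569, 0.126]
force: [1.5, 0.2, -1.5]
width: 0.0477
```

```bash
python3 -c "
from wl import *
plan(.5863,-.2086,.25,96.26)
"
```

```text
t 29.65 pos [ 0.5741 -0.0817  0.2482] jaw 118.61 w 0.0477 F [ 1.5  0.2 -1.5] q [ 0.2   0.2  -0.2   0.   -1.17 -1.27]
deltas [ -0.18   5.01 -11.72] roll 22.35 tilt [0.0019 0.0002]
```

Call:
step_arm --pt "0 1.2 -3 7 0.7" --pt "0 2.5 -6 14 0.7" --pt "0 3.8 -9 21 0.7" --pt "0 4.9 -11.5 22.3 0.7" --pt "0 5 -12 22.7 0.7" --pt "0 5 -12 22.7 0.7" --pt "0 5 -12 22.7 0.7" --pt "1 5 -12 22.7 0.7" --pt "2 5 -12 22.7 0.7" --pt "3 5 -12 22.7 0.7"

```text
t: 30.48
eef_pos: [0.5884, -0.2076, 0.2157]
ee_rot: [0.063, 1.57, 1.745]
force: [0.4, -0.4, -1.6]
width: 0.0478
```

```bash
python3 -c "
from wl import *
look('C4')
plan(.5863,-.2086,.094,96.26)
"
```

```text
t 30.53 pos [ 0.5873 -0.2073  0.2131] jaw 96.32 w 0.0477 F [-0.8  1.6 -4. ] q [-0.03  0.3  -0.15 -0.   -1.13 -1.43]
deltas [11.91  0.07 -0.13] roll 0.06 tilt [-0.0036  0.0013]
```

View pics/C4_wrist.png

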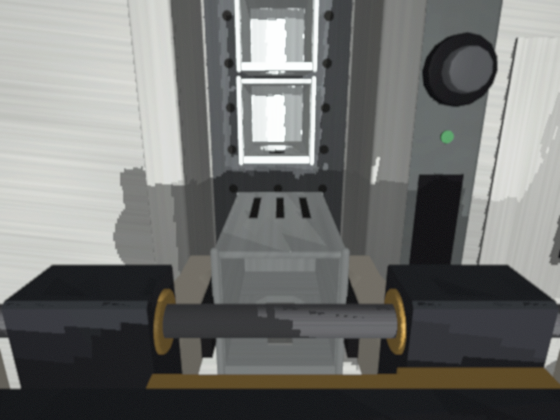

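Call:
step_arm --pt "1.2 0 -0.1 0 0.7" --pt "2.7 0 -0.12 0 0.7" --pt "4.5 0 -0.12 0 0.7" --pt "6.5 0 -0.12 0 0.7" --pt "8.5 0 -0.12 0 0.7" --pt "10 0 -0.12 0 0.7" --pt "11.2 0 -0.12 0 0.7" --pt "12 0 -0.12 0 0.7" --pt "12.1 0 -0.12 0 0.7" --pt "12.1 0 -0.12 0 0.7"

```text
t: 31.37
eef_pos: [0.5889, -0.2099, 0.0957]
ee_rot: [2.02, 1.57, -2.583]
force: [-0.3, -0.2, -0.6]
width: 0.0475
```

Call:
step_arm --pt "0 0 0 0 0.7" --pt "0.1 0 0 0 0.7" --pt "0.1 0 0 0 0.35" --pt "0.1 0 0 0 0.35" --pt "0.1 0 0 0 0.35" --pt "0.1 0 0 0 0.35" --pt "0 0 0 0 0.35" --pt "-2 0 0 0 0.35" --pt "-5 0 0 0 0.35" --pt "-8 0 0 0 0.35"

```text
t: 32.2
eef_pos: [0.588, -0.2099, 0.1759]
ee_rot: [1.428, 1.568, 3.109]
force: [0.6, -0.4, 0.1]
width: 0.0567
```

Call:
step_arm --pt "-3 0 0 0 0.35" --pt "-6 -0.2 2 -5 0.35" --pt "-9 -0.4 5 -12 0.35" --pt "-10 -0.4 9 -19 0.35" --pt "-10 -0.4 13 -26 0.35" --pt "-10 -0.4 17 -33 0.35" --pt "-10 -0.4 21 -40 0.35" --pt "-10 -0.4 25 -47 0.35" --pt "-10 -0.4 29 -54 0.35" --pt "-10 -0.4 33 -61 0.35"

```text
t: 33.03
eef_pos: [0.5561, 0.1204, 0.2763]
ee_rot: [-2.279, 1.57, 0.471]
force: [0.6, 0.1, 0.3]
width: 0.0568
```

```bash
python3 -c "
from wl import *
plan(.6250,.2802,.285,184.9)
"
```

```text
t 33.03 pos [0.5561 0.1204 0.2763] jaw 157.61 w 0.0568 F [0.6 0.1 0.3] q [ 0.56  0.16 -0.18  0.   -1.23 -0.95]
deltas [ -0.86 -17.4   -0.28] roll -27.29 tilt [0.0008 0.0004]
```

Call:
step_arm --pt "-0.8 -3 0 -6 0.35" --pt "-0.8 -6 -0.1 -13 0.35" --pt "-0.8 -9 -0.1 -20 0.35" --pt "-0.8 -12 -0.2 -27 0.35" --pt "-0.8 -15 -0.2 -27.5 0.35" --pt "-0.8 -17.5 -0.2 -27.7 0.35" --pt "-0.8 -17.5 -0.2 -27.7 0.35" --pt "-0.8 -17.5 -0.2 -27.7 0.35" --pt "-0.8 -17.5 -0.2 -27.7 0.35" --pt "-0.8 -17.5 -0.2 -27.7 0.35"

```text
t: 33.87
eef_pos: [0.626, 0.2784, 0.2841]
ee_rot: [-2.937, 1.571, 0.291]
force: [-0.4, -0.1, 0.4]
width: 0.0572
```

```bash
python3 -c "
from cup import *
cup('D1',[.6250,.2802])
plan(.6250,.2802,.161,184.9)
"
```

```text
S [-23.9589 -23.2257  23.7591  24.4357] T [-0.0258 -0.0255]
[(-24, 174), (-22, 240), (20, 183), (22, 197)]
[(-26, 386), (-24, 122)]
t 33.92 pos [0.626  0.2783 0.2843] jaw -175.08 w 0.0569 F [-0.3  0.  -0.7] q [ 0.7   0.36  0.1   0.   -1.31 -0.62]
deltas [12.33 -0.19  0.09] roll 0.02 tilt [0.0004 0.0003]
```

View pics/D1_wrist.png

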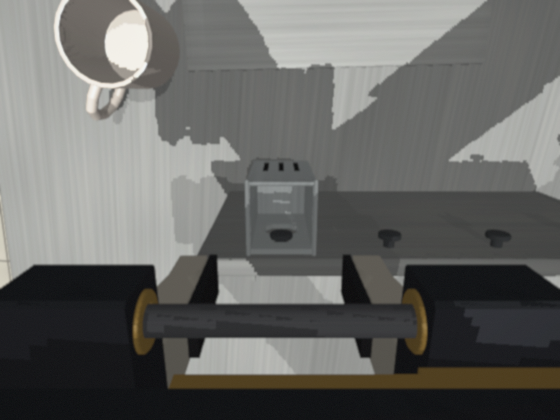

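Call:
step_arm --pt "2.5 -0.2 0.08 0 0.35" --pt "5.5 -0.2 0.08 0 0.35" --pt "8.5 -0.2 0.08 0 0.35" --pt "10.5 -0.2 0.08 0 0.35" --pt "12.3 -0.2 0.08 0 0.35" --pt "12.3 -0.2 0.08 0 0.35" --pt "12.3 -0.2 0.08 0 0.35" --pt "12.3 -0.2 0.08 0 0.7" --pt "12.3 -0.2 0.08 0 0.7" --pt "12.3 -0.2 0.08 0 0.7"

```text
t: 34.75
eef_pos: [0.626, 0.2813, 0.1628]
ee_rot: [-2.699, 1.568, 0.529]
force: [-0.1, -0.7, 2.1]
width: 0.0478
```

Call:
step_arm --pt "-0.1 0 0 0 0.7" --pt "-0.4 0 0 0 0.7" --pt "-0.8 0 0 0 0.7" --pt "-1.2 0 0 0 0.7" --pt "-1.6 0 0 0 0.7" --pt "-2 0 0 0 0.7" --pt "-2.3 0 0 0 0.7" --pt "-2.4 0 0 0 0.7" --pt "-2.4 0 0 0 0.7" --pt "-2.4 0 0 0 0.7"

```text
t: 35.58
eef_pos: [0.6252, 0.281, 0.1847]
ee_rot: [-0.195, 1.571, 3.033]
force: [-0.3, -0.2, -1.8]
width: 0.0479
```

Call:
step_arm --pt "0 0.3 0 0 0.7" --pt "0 0.6 0 0 0.7" --pt "0 1 0 0 0.7" --pt "0 1.4 0 0 0.7" --pt "0 1.8 0 0 0.7" --pt "0 2.4 0 0 0.7" --pt "0 3 0 0 0.7" --pt "-1 4 0 0 0.7" --pt "-2 5 0 0 0.7" --pt "-3 6 0 0 0.7"

```text
t: 36.42
eef_pos: [0.6308, 0.2202, 0.2163]
ee_rot: [-3.131, 1.57, 0.097]
force: [0.5, 0.4, -1.3]
width: 0.0477
```

```bash
python3 -c "
from wl import *
look('D3')
plan(.6480,-.2016,.25,96.26)
"
```

```text
t 36.47 pos [0.6318 0.2189 0.2191] jaw -175.07 w 0.0478 F [ 1.  -1.   0.8] q [ 0.63  0.36 -0.04  0.   -1.16 -0.54]
deltas [-3.12 42.03  1.99] roll 88.67 tilt [0.0038 0.001 ]
```

View pics/D3_wrist.png

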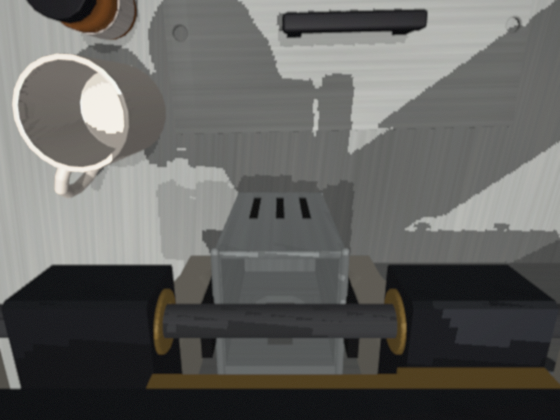

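Call:
step_arm --pt "-1 1 0 4 0.7" --pt "-2 3 0 10 0.7" --pt "-3 5.5 0.2 17 0.7" --pt "-3.2 8.5 0.4 24 0.7" --pt "-3.2 12 0.5 31 0.7" --pt "-3.2 15.5 0.7 38 0.7" --pt "-3.2 19 0.9 45 0.7" --pt "-3.2 22.5 1.1 52 0.7" --pt "-3.2 26 1.3 59 0.7" --pt "-3.2 29.5 1.5 66 0.7"

```text
t: 37.3
eef_pos: [0.6409, -0.0762, 0.2484]
ee_rot: [-1.968, 1.569, 0.102]
force: [1.6, 0.0, -1.8]
width: 0.048
```

```bash
python3 -c "
from wl import *
plan(.6480,-.2025,.25,96.26)
"
```

```text
t 37.30 pos [ 0.6409 -0.0762  0.2484] jaw 118.61 w 0.0480 F [ 1.6  0.  -1.8] q [ 0.18  0.31 -0.05  0.   -1.21 -1.26]
deltas [ -0.16   5.42 -11.43] roll 22.35 tilt [0.002  0.0002]
```

Call:
step_arm --pt "0 1.2 -3 7 0.7" --pt "0 2.6 -6 14 0.7" --pt "0 4 -9 21 0.7" --pt "0 5.3 -11.3 22.3 0.7" --pt "0 5.4 -11.7 22.7 0.7" --pt "0 5.4 -11.7 22.7 0.7" --pt "0 5.4 -11.7 22.7 0.7" --pt "1 5.4 -11.7 22.7 0.7" --pt "2 5.4 -11.7 22.7 0.7" --pt "3 5.4 -11.7 22.7 0.7"

```text
t: 38.13
eef_pos: [0.6502, -0.2012, 0.2157]
ee_rot: [0.174, 1.57, 1.856]
force: [-0.8, 0.1, -2.1]
width: 0.048
```

```bash
python3 -c "
from wl import *
look('D4')
plan(.6480,-.2016,.094,96.26)
"
```

```text
t 38.18 pos [ 0.6491 -0.201   0.2129] jaw 96.32 w 0.0478 F [-1.   0.1 -5.4] q [-0.01  0.39 -0.02 -0.   -1.17 -1.45]
deltas [11.89  0.08 -0.07] roll 0.06 tilt [-0.0038  0.0013]
```

View pics/D4_wrist.png

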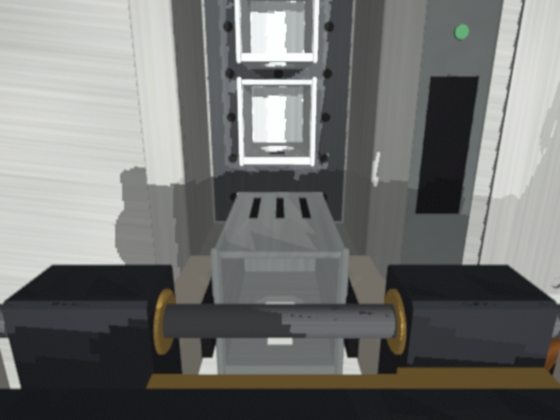

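Call:
step_arm --pt "1.2 0.15 -0.07 0 0.7" --pt "2.7 0.15 -0.07 0 0.7" --pt "4.5 0.15 -0.07 0 0.7" --pt "6.5 0.15 -0.07 0 0.7" --pt "8.5 0.15 -0.07 0 0.7" --pt "10 0.15 -0.07 0 0.7" --pt "11.2 0.15 -0.07 0 0.7" --pt "12 0.15 -0.07 0 0.7" --pt "12.1 0.15 -0.07 0 0.7" --pt "12.1 0.15 -0.07 0 0.7"

```text
t: 39.02
eef_pos: [0.6491, -0.2032, 0.0956]
ee_rot: [2.354, 1.571, -2.249]
force: [1.2, -0.0, -2.5]
width: 0.0476
```

Call:
step_arm --pt "0 0 0 0 0.7" --pt "0.1 0 0 0 0.7" --pt "0.1 0 0 0 0.35" --pt "0.1 0 0 0 0.35" --pt "0.1 0 0 0 0.35" --pt "0.1 0 0 0 0.35" --pt "0 0 0 0 0.35" --pt "-2 0 0 0 0.35" --pt "-5 0 0 0 0.35" --pt "-8 0 0 0 0.35"

```text
t: 39.85
eef_pos: [0.6483, -0.2033, 0.1759]
ee_rot: [1.444, 1.568, 3.124]
force: [1.1, 1.0, 0.2]
width: 0.0571
```

```bash
python3 -c "
from wl import *
plan(.58,-.05,.29,96.3)
"
```

```text
t 39.85 pos [ 0.6483 -0.2033  0.1759] jaw 96.26 w 0.0571 F [1.1 1.  0.2] q [-0.02  0.41 -0.07  0.   -1.1  -1.44]
deltas [-11.4    5.15  15.98] roll -0.04 tilt [-0.0023  0.    ]
```

Run:
```python
from wl import *
f=load('A6_top');P=cloud(f);z=P[...,2]
for u,v in[(251,140),(256,176),(223,139),(287,134)]:print(u,v,P[v,u])
f=load('A1_top');P=cloud(f)
for u,v in[(249,163),(262,282),(255,200)]:print(u,v,P[v,u])
from scipy.spatial.transform import Rotation as R
s={'eef_pos':np.array([0.5519,0.2124,0.2188])}
# C3: jaw -175.05
j=np.radians(-175.05);zz=np.array([np.cos(j),np.sin(j),0]);xx=np.array([0,0,-1.]);M=np.stack([xx,np.cross(zz,xx),zz],1)
f=load('C3_wrist');T=np.eye(4);T[:3,:3]=M;T[:3,3]=s['eef_pos'];P=cloud(f,T@f['hand_eye'])
m=(P[...,2]>.03)&(P[...,2]<.06);n,l,st,ce=cv2.connectedComponentsWithStats(m.astype(np.uint8))
for i in range(1,n):
    if st[i,4]>200:print(st[i],rect(P[l==i][:,:2]),np.median(P[l==i],0))
for u,v in[(87,33),(419,24)]:print(P[v,u])
```

```text
251 140 [ 0.7263  0.0977 -0.0001]
256 176 [0.6327 0.0835 0.0419]
223 139 [0.7274 0.1646 0.0075]
287 134 [0.7403 0.0105 0.002 ]
249 163 [ 0.6703  0.1024 -0.0003]
262 282 [0.3849 0.0708 0.002 ]
255 200 [0.5761 0.0855 0.0472]
[  0   0  26  36 766] ((771.1891479492188, 97.31770324707031), (33.31353759765625, 7.445965766906738), 54.55195617675781) [0.7667 0.0946 0.0412]
[ 176    8  146   26 3148] ((586.8903198242188, 82.86102294921875), (110.03465270996094, 14.367454528808594), 6.214536666870117) [0.5862 0.0837 0.0473]
[   0   59   64  101 1972] ((755.927734375, 162.60569763183594), (30.827713012695312, 77.24046325683594), 9.276283264160156) [0.7461 0.1593 0.0459]
[536 199  24  44 573] ((305.2829895019531, 219.23170471191406), (34.207008361816406, 3.3475139141082764), 70.57059478759766) [0.3073 0.2254 0.0402]
[0.7295 0.0984 0.0027]
[0.4443 0.0668 0.0032]
```

```bash
python3 -c "
from wl import *
plan(.587,.083,.25,96.25)
"
```

```text
t 39.85 pos [ 0.6483 -0.2033  0.1759] jaw 96.26 w 0.0571 F [1.1 1.  0.2] q [-0.02  0.41 -0.07  0.   -1.1  -1.44]
deltas [-7.4   2.99 29.13] roll 0.01 tilt [-0.0023  0.    ]
```

Call:
step_arm --pt "-3 0 0 0 0.35" --pt "-6 0.3 2 0 0.35" --pt "-7.4 0.7 5.5 0 0.35" --pt "-7.4 1 9 0 0.35" --pt "-7.4 1.4 12.5 0 0.35" --pt "-7.4 1.8 16 0 0.35" --pt "-7.4 2.2 19.5 0 0.35" --pt "-7.4 2.5 23 0 0.35" --pt "-7.4 2.8 26.5 0 0.35" --pt "-7.4 3 29 0 0.35"

```text
t: 40.68
eef_pos: [0.5868, 0.0842, 0.2503]
ee_rot: [-1.032, 1.57, 0.65]
force: [-0.2, -1.4, -0.6]
width: 0.057
```

Call:
step_arm --pt "1 0 0 0 0.35" --pt "3 0 0 0 0.35" --pt "5 0 0 0 0.35" --pt "7 0 0 0 0.35" --pt "8 0 0 0 0.35" --pt "8 0 0 0 0.35" --pt "8 0 0 0 0.35" --pt "8 0 0 0 0.35" --pt "8 0 0 0 0.35" --pt "8 0 0 0 0.35"

```text
t: 41.52
eef_pos: [0.5881, 0.0818, 0.171]
ee_rot: [-1.311, 1.569, 0.369]
force: [-1.0, -0.7, 0.2]
width: 0.0572
```

```bash
cat > handle.py <<'E'
from wl import *
def handle(n,zlo,zhi):
    s=look(n);f=load(n+'_wrist');P=cloud(f,wristT(s,f));z=P[...,2]
    m=(z>zlo)&(z<zhi);k,l,st,ce=cv2.connectedComponentsWithStats(m.astype(np.uint8))
    for i in range(1,k):
        if st[i,4]>500:print(st[i],rect(P[l==i][:,:2]),np.median(P[l==i],0))
E
python3 -c "
from handle import *
handle('E1',.035,.06)
plan(.587,.083,.0357,96.25)
"
```

```text
[  21    0   68  264 5546] ((562.3483276367188, -76.04239654541016), (189.17538452148438, 2.959669589996338), 6.234571933746338) [ 0.547  -0.0775  0.0481]
[ 273  126   20  143 2679] ((585.5960083007812, 83.9601821899414), (109.4605941772461, 14.00511646270752), 6.271461009979248) [0.5809 0.0835 0.0448]
t 41.57 pos [0.588  0.0819 0.1707] jaw 96.26 w 0.0568 F [-1.1 -0.2 -0. ] q [ 0.47  0.28 -0.27  0.   -1.01 -1.93]
deltas [13.5   0.1   0.12] roll 0.01 tilt [0.0014 0.0006]
```

View pics/E1_wrist.png

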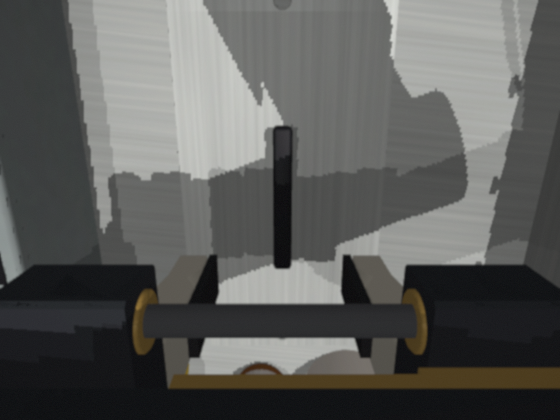

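Call:
step_arm --pt "2 0.19 0.23 0 0.35" --pt "4.5 0.19 0.23 0 0.35" --pt "7 0.19 0.23 0 0.35" --pt "9.5 0.19 0.23 0 0.35" --pt "11.5 0.19 0.23 0 0.35" --pt "13 0.19 0.23 0 0.35" --pt "13.5 0.19 0.23 0 0.35" --pt "13.5 0.19 0.23 0 0.35" --pt "13.5 0.19 0.23 0 0.35" --pt "13.5 0.19 0.23 0 0.35"

```text
t: 42.4
eef_pos: [0.5863, 0.0841, 0.0361]
ee_rot: [-1.322, 1.569, 0.358]
force: [-0.3, -0.7, 0.1]
width: 0.0571
```

```bash
python3 -c "
from wl import *
plan(.5859,.084,.0357,96.28)
look('E2')
a=cv2.imread('pics/E2_wrist.png');b=cv2.imread('pics/w2.png')
cv2.imwrite('pics/cmp.png',np.hstack([b[100:300,180:400],a[100:300,180:400]]))
for c in (a,b):
    col=c[100:250,274:284].mean((1,2)); print(100+int(np.argmin(np.diff(col))), np.round(col[40:75]).astype(int))
"
```

```text
t 42.40 pos [0.5863 0.0841 0.0361] jaw 96.28 w 0.0571 F [-0.3 -0.7  0.1] q [ 0.47  0.43 -0.41  0.   -0.72 -1.93]
deltas [ 0.04  0.04 -0.01] roll -0.00 tilt [0.0019 0.0007]
157 [196 195 196 195 196 195 195 195 195 195 195 195 195 187 167 145 128 100
  61  28  16  15  16  18  18  22  25  29  32  35  38  42  46  50  51]
156 [172 172 172 172 172 172 172 171 172 172 170 165 156 142 125 104  73  38
  16  12  13  14  15  16  20  23  26  29  32  35  38  42  44  45  46]
```

View pics/cmp.png

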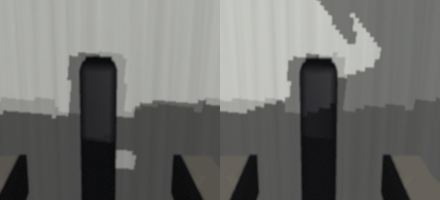

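Call:
step_arm --pt "0 0 0 0 1" --pt "0 0 0 0 1" --pt "0 0 0 0 1" --pt "0 0 0 0 1" --pt "0 0 0 0 1" --pt "0 0 0 0 1" --pt "0 0 0 0 1" --pt "0 0 0 0 1" --pt "0 0 0 0 1" --pt "0 0 0 0 1" --squeeze 50

```text
t: 43.28
eef_pos: [0.5853, 0.0838, 0.0347]
ee_rot: [1.664, 1.571, -2.939]
force: [0.5, 0.0, 1.2]
width: 0.0137
```

```bash
python3 -c "
from wl import *
plan(.5859,.084,.0357,96.28)
look('E3')
a=cv2.imread('pics/E3_wrist.png');b=cv2.imread('pics/w3.png')
for c in (a,b):
    col=c[100:250,274:284].mean((1,2)); print(np.round(col[50:65]).astype(int))
    r=c[165:180,240:320].mean((0,2)); i=np.where(r<100)[0]; print(240+i.min(),240+i.max())
"
```

```text
t 43.28 pos [0.5853 0.0838 0.0347] jaw 96.26 w 0.0137 F [0.5 0.  1.2] q [ 0.47  0.44 -0.42 -0.   -0.72 -1.93]
deltas [-0.1  -0.06  0.01] roll -0.02 tilt [-0.0001 -0.    ]
[209 209 209 209 209 207 195 169 145 127  94  53  24  16  17]
261 297
[184 184 184 182 179 167 141 111  81  47  22  14  14  15  16]
261 297
```

Call:
step_arm --pt "-0.5 0 0 0 1" --pt "-1.5 0 0 0 1" --pt "-3.5 0 0 0 1" --pt "-6 0 0 0 1" --pt "-9 0 0 0 1" --pt "-12 0 0 0 1" --pt "-15 0 0 0 1" --pt "-18 0 0 0 1" --pt "-20 0 0 0 1" --pt "-20.5 0 0 0 1"

```text
t: 44.17
eef_pos: [0.5867, 0.0841, 0.2447]
ee_rot: [-1.343, 1.564, 0.337]
force: [1.5, -0.1, -2.8]
width: 0.0139
```

```bash
python3 -c "
from wl import *
plan(.5559,-.2118,.238,96.31)
"
```

```text
t 44.17 pos [0.5867 0.0841 0.2447] jaw 96.28 w 0.0139 F [ 1.5 -0.1 -2.8] q [ 0.47  0.22 -0.18  0.   -1.16 -1.93]
deltas [  0.58   6.31 -29.08] roll -0.03 tilt [0.0062 0.0022]
```

Call:
step_arm --pt "0 0.5 -1.5 0 1" --pt "0 1.2 -4 0 1" --pt "0 2 -7 0 1" --pt "0 2.7 -10.5 0 1" --pt "0 3.4 -14 0 1" --pt "0 4.1 -17.5 0 1" --pt "0 4.8 -21 0 1" --pt "0 5.4 -24.5 0 1" --pt "0 6 -27.5 0 1" --pt "0 6.3 -29 0 1"

```text
t: 45.0
eef_pos: [0.5523, -0.2144, 0.2378]
ee_rot: [1.369, 1.567, 3.046]
force: [0.7, 0.7, -3.7]
width: 0.0134
```

Call:
step_arm --pt "0 0 0 0 1" --pt "0 0 0 0 1" --pt "0.5 0 0 0 1" --pt "1 0 0 0 1" --pt "1.5 0 0 0 1" --pt "2 0 0 0 1" --pt "2.5 0 0 0 1" --pt "2.5 0 0 0 1" --pt "2.5 0 0 0 1" --pt "2.5 0 0 0 1"

```text
t: 45.83
eef_pos: [0.5546, -0.2112, 0.2149]
ee_rot: [-2.399, 1.57, -0.719]
force: [0.3, -0.7, -4.3]
width: 0.0132
```

```bash
python3 -c "
from wl import *
plan(.5559,-.2118,.18,96.31)
look('F1',('wrist','top'))
a=cv2.imread('pics/F1_wrist.png')
col=a[100:250,274:284].mean((1,2)); print(np.round(col[50:65]).astype(int))
r=a[165:180,240:320].mean((0,2)); i=np.where(r<100)[0]; print(240+i.min(),240+i.max())
"
```

```text
t 45.83 pos [ 0.5546 -0.2112  0.2149] jaw 96.28 w 0.0132 F [ 0.3 -0.7 -4.3] q [-0.03  0.25 -0.22  0.   -1.11 -1.43]
deltas [ 3.49 -0.12 -0.07] roll -0.03 tilt [ 0.0002 -0.0002]
[181 181 181 181 181 175 158 138 127 115  86  47  20  11  13]
260 297
```

View pics/F1_wrist.png

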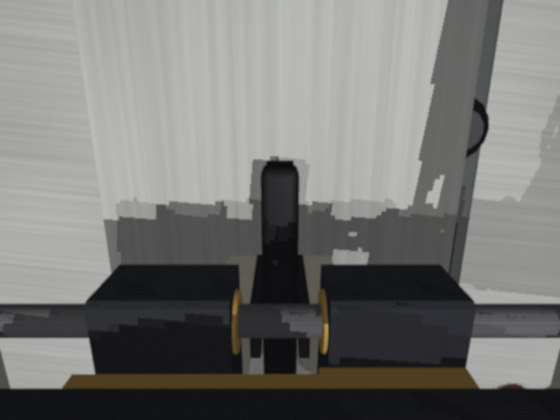

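View pics/F1_top.png

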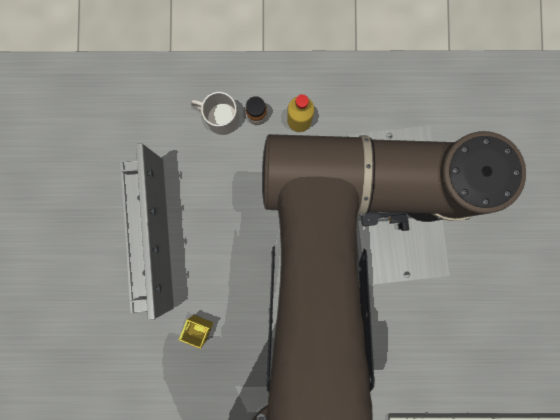

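```bash
python3 -c "
from wl import *
look('F2',('side',))
a=cv2.imread('pics/F2_side.png')
cv2.imwrite('pics/F2c.png',cv2.resize(a[80:240,180:420],None,fx=3.2,fy=3.2))
plan(.5559,-.2118,.18,96.31)
"
```

```text
t 45.98 pos [ 0.5546 -0.2113  0.2151] jaw 96.27 w 0.0137 F [-0.2 -0.8 -4.5] q [-0.03  0.25 -0.22  0.   -1.11 -1.43]
deltas [ 3.51 -0.12 -0.06] roll -0.04 tilt [ 0.0006 -0.0001]
```

View pics/F2c.png

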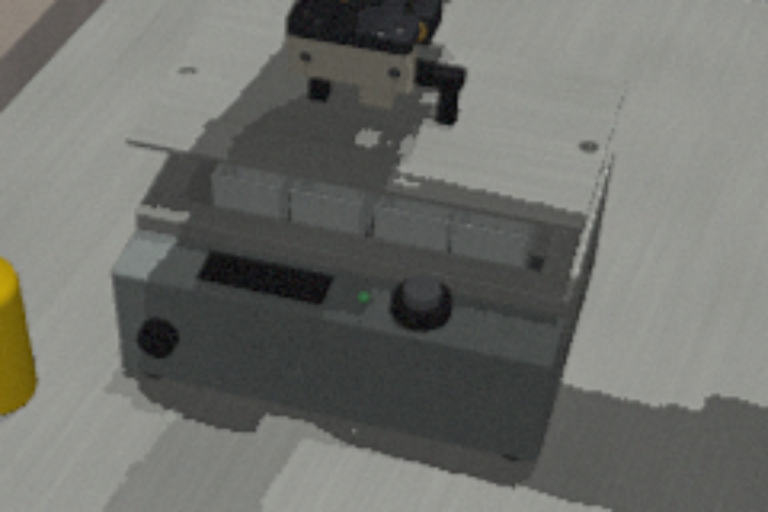

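Call:
step_arm --pt "0.5 -0.12 -0.06 0 1" --pt "1 -0.12 -0.06 0 1" --pt "1.5 -0.12 -0.06 0 1" --pt "2 -0.12 -0.06 0 1" --pt "2.5 -0.12 -0.06 0 1" --pt "3 -0.12 -0.06 0 1" --pt "3.3 -0.12 -0.06 0 1" --pt "3.3 -0.12 -0.06 0 1" --pt "3.3 -0.12 -0.06 0 1" --pt "3.3 -0.12 -0.06 0 1"

```text
t: 46.82
eef_pos: [0.5559, -0.2118, 0.182]
ee_rot: [-2.077, 1.57, -0.397]
force: [-0.4, 0.1, -4.2]
width: 0.0135
```

```bash
python3 -c "
from wl import *
plan(.5559,-.2118,.155,96.31)
"
```

```text
t 46.82 pos [ 0.5559 -0.2118  0.182 ] jaw 96.27 w 0.0135 F [-0.4  0.1 -4.2] q [-0.04  0.27 -0.26  0.   -1.04 -1.43]
deltas [ 2.7 -0.   0. ] roll -0.04 tilt [ 0.0004 -0.0002]
```

Call:
step_arm --pt "0.3 0 0 0 1" --pt "0.6 0 0 0 1" --pt "0.9 0 0 0 1" --pt "1.2 0 0 0 1" --pt "1.5 0 0 0 1" --pt "1.8 0 0 0 1" --pt "2.1 0 0 0 1" --pt "2.3 0 0 0 1" --pt "2.5 0 0 0 1" --pt "2.5 0 0 0 1"

```text
t: 47.65
eef_pos: [0.5554, -0.2117, 0.1562]
ee_rot: [1.27, 1.57, 2.95]
force: [-0.8, 0.6, -4.4]
width: 0.0136
```

```bash
python3 -c "
from wl import *
plan(.5559,-.2118,.1547,96.31)
"
```

```text
t 47.65 pos [ 0.5554 -0.2117  0.1562] jaw 96.26 w 0.0136 F [-0.8  0.6 -4.4] q [-0.04  0.3  -0.29 -0.   -0.99 -1.43]
deltas [ 0.15 -0.05 -0.01] roll -0.05 tilt [-0.0007  0.0001]
```

Call:
step_arm --pt "0.1 -0.03 0 0 1" --pt "0.18 -0.03 0 0 1" --pt "0.18 -0.03 0 0 1" --pt "0.18 -0.03 0 0 0.5" --pt "0.18 -0.03 0 0 0.5" --pt "0.18 -0.03 0 0 0.5" --pt "0.18 -0.03 0 0 0.5" --pt "0.18 -0.03 0 0 0.5" --pt "0.18 -0.03 0 0 0.5" --pt "0.18 -0.03 0 0 0.5"

```text
t: 48.48
eef_pos: [0.556, -0.2118, 0.1551]
ee_rot: [-1.903, 1.571, -0.222]
force: [-0.5, 0.3, 0.1]
width: 0.0431
```

Call:
step_arm --pt "-1 0 0 0 0.5" --pt "-2.5 0 0 0 0.5" --pt "-4.5 0 0 0 0.5" --pt "-6.5 0 0 0 0.5" --pt "-8.5 0 0 0 0.5" --pt "-10 0 0 0 0.5" --pt "-11 0 0 0 0.6" --pt "-11 0 0 0 0.6" --pt "-11 0 0 0 0.6" --pt "-11 0 0 0 0.6"

```text
t: 49.32
eef_pos: [0.5554, -0.2116, 0.2639]
ee_rot: [1.126, 1.569, 2.806]
force: [-0.4, -0.4, -1.1]
width: 0.0348
```

```bash
python3 -c "
from handle import *
handle('G1',.15,.18)
handle('G1',.11,.135)
f=load('G1_wrist');s=get_state();P=cloud(f,wristT(s,f))
b=boxes_of('start_top','wrist');print(b)
for q in b[:2]:
    e=q['extent'];u=int((e[0]+e[2])/2);v=int((e[1]+e[3])/2);print(u,v,P[v,u])
plan(.482,-.110,.2,96.31)
"
```

```text
[ 269  134   22  156 3181] ((555.9935302734375, -211.3048553466797), (109.14631652832031, 14.030655860900879), 6.277669429779053) [ 0.5507 -0.2118  0.1648]
[  152     0   303   304 62804] ((528.560791015625, -192.31137084960938), (230.82655334472656, 214.91098022460938), 6.2592058181762695) [ 0.4946 -0.2139  0.1241]
[ 218  338  124   31 3215] ((694.876708984375, -195.83908081054688), (33.45042419433594, 110.03173828125), 5.902980804443359) [ 0.6957 -0.1962  0.1241]
[{'extent': [408.0, 101.9, 447.1, 140.3], 'conf': 0.87}]
427 121 [ 0.4838 -0.1128  0.1288]
t 49.47 pos [ 0.5555 -0.2117  0.2638] jaw 96.26 w 0.0350 F [ 0.2 -0.  -0.2] q [-0.04  0.22 -0.14 -0.   -1.22 -1.43]
deltas [ 6.4   6.19 10.9 ] roll -0.05 tilt [-0.002   0.0003]
```

View pics/G1_wrist.png

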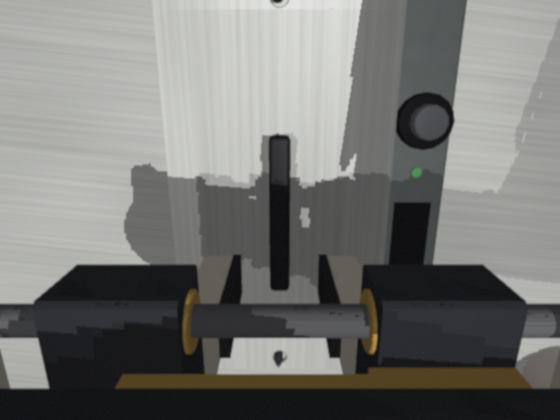

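```bash
python3 -c "
from wl import *
f=load('G1_wrist');s=get_state();P=cloud(f,wristT(s,f))
for v in range(92,152,4): print(v,[int(round(x*1000)) for x in P[v,394:458:3,2]])
z=P[...,2];
m=np.zeros(z.shape,bool);m[85:155,390:462]=True;m&=(z>.1255)
n,l,st,ce=cv2.connectedComponentsWithStats(m.astype(np.uint8))
for i in range(1,n):
    if st[i,4]>50:print(st[i],rect(P[l==i][:,:2]),np.median(P[l==i],0))
a=cv2.imread('pics/G1_wrist.png');cv2.imwrite('pics/G1c.png',cv2.resize(a[80:160,380:470],None,fx=6,fy=6))
"
```

```text
92 [123, 124, 109, 110, 108, 107, 107, 107, 109, 108, 113, 118, 119, 108, 109, 107, 109, 106, 109, 109, 106, 0]
96 [125, 125, 108, 109, 108, 108, 112, 118, 119, 119, 121, 120, 120, 120, 121, 120, 119, 110, 109, 109, 108, 0]
100 [125, 124, 109, 107, 113, 118, 120, 121, 121, 120, 121, 119, 121, 120, 120, 119, 119, 119, 107, 109, 1, 1]
104 [124, 125, 109, 114, 118, 120, 120, 120, 119, 120, 122, 126, 127, 128, 127, 120, 122, 119, 122, 106, 0, 1]
108 [124, 124, 113, 119, 122, 120, 120, 119, 124, 130, 129, 130, 131, 130, 130, 130, 128, 119, 121, 120, 0, 1]
112 [125, 111, 118, 120, 120, 120, 120, 124, 128, 130, 130, 131, 129, 130, 129, 128, 131, 129, 119, 120, 0, 2]
116 [125, 114, 121, 120, 121, 120, 124, 129, 130, 130, 130, 129, 130, 129, 131, 130, 130, 129, 129, 120, -1, 1]
120 [124, 116, 120, 121, 120, 120, 124, 130, 131, 129, 130, 130, 130, 129, 130, 130, 130, 130, 130, 120, 1, 0]
124 [123, 116, 119, 121, 120, 120, 128, 129, 131, 132, 130, 130, 128, 131, 129, 131, 130, 130, 129, 121, 0, -1]
128 [124, 116, 120, 120, 120, 121, 125, 130, 129, 130, 130, 129, 129, 129, 129, 130, 130, 130, 120, 120, 1, 0]
132 [124, 115, 121, 120, 120, 120, 122, 129, 129, 130, 131, 130, 131, 130, 131, 130, 130, 121, 120, 1, 0, 1]
136 [125, 109, 116, 119, 121, 120, 120, 121, 127, 130, 130, 131, 130, 130, 130, 129, 121, 119, 108, 0, 1, -1]Traceback (most recent call last):
  File "<string>", line 4, in <module>
    for v in range(92,152,4): print(v,[int(round(x*1000)) for x in P[v,394:458:3,2]])
                                           ~~~~~^^^^^^^^
ValueError: cannot convert float NaN to integer
```

```bash
python3 -c "
from wl import *
f=load('G1_wrist');s=get_state();P=cloud(f,wristT(s,f))
z=P[...,2];
m=np.zeros(z.shape,bool);m[85:155,398:462]=True;m&=(z>.1265)
n,l,st,ce=cv2.connectedComponentsWithStats(m.astype(np.uint8))
for i in range(1,n):
    if st[i,4]>50:print(st[i],rect(P[l==i][:,:2]),np.median(P[l==i],0))
plan(.4835,-.1125,.165,96.31)
"
```

```text
[ 412  104   37   37 1018] ((484.2287292480469, -110.44784545898438), (24.778621673583984, 24.85442543029785), 44.70573043823242) [ 0.4842 -0.1109  0.1299]
t 49.47 pos [ 0.5555 -0.2117  0.2638] jaw 96.26 w 0.0350 F [ 0.2 -0.  -0.2] q [-0.04  0.22 -0.14 -0.   -1.22 -1.43]
deltas [ 9.9   6.06 10.64] roll -0.05 tilt [-0.002   0.0003]
```

Call:
step_arm --pt "0 1.5 2.7 0 1" --pt "0 3 5.4 0 1" --pt "0 4.5 8 0 1" --pt "1 6 10.8 0 1" --pt "3 6 10.8 0 1" --pt "5 6 10.8 0 1" --pt "7 6 10.8 0 1" --pt "8.5 6 10.8 0 1" --pt "9.3 6 10.8 0 1" --pt "9.3 6 10.8 0 1"

```text
t: 50.3
eef_pos: [0.4833, -0.111, 0.17]
ee_rot: [1.551, 1.567, -3.052]
force: [-0.1, -0.3, -0.1]
width: 0.0005
```

```bash
python3 -c "
from wl import *
look('H1',('side',))
a=cv2.imread('pics/H1_side.png')
cv2.imwrite('pics/H1c.png',cv2.resize(a[80:240,180:420],None,fx=3.2,fy=3.2))
plan(.484,-.1107,.143,96.31)
"
```

```text
t 50.35 pos [ 0.4841 -0.1111  0.1713] jaw 96.26 w 0.0005 F [-0.  -0.1  1. ] q [ 0.17  0.13 -0.47  0.   -0.97 -1.63]
deltas [2.83 0.   0.04] roll -0.05 tilt [-0.0021 -0.0005]
```

View pics/H1c.png

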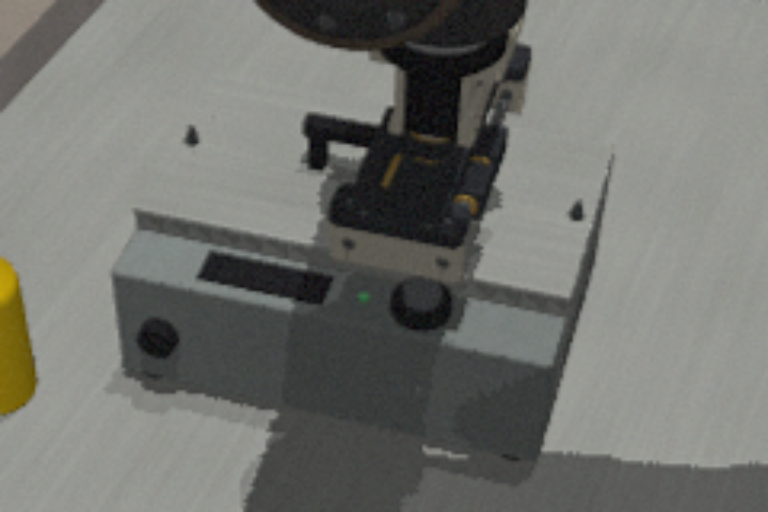

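Call:
step_arm --pt "0.5 0 0 0 1" --pt "1 0 0 0 1" --pt "1.5 0 0 0 1" --pt "2 0 0 0 1" --pt "2.4 0 0 0 1" --pt "2.7 0 0 0 1" --pt "2.8 0 0 0 1" --pt "2.9 0 0 0 1" --pt "3 0 0 0 1" --pt "3 0 0 0 1"

```text
t: 51.18
eef_pos: [0.4845, -0.111, 0.1421]
ee_rot: [-2.914, 1.571, -1.234]
force: [-1.8, 0.2, 3.5]
width: 0.0006
```

```bash
python3 -c "
from wl import *
plan(.484,-.1107,.138,96.31)
"
```

```text
t 51.18 pos [ 0.4845 -0.111   0.1421] jaw 96.27 w 0.0006 F [-1.8  0.2  3.5] q [ 0.17  0.16 -0.51  0.   -0.9  -1.63]
deltas [0.41 0.05 0.03] roll -0.04 tilt [ 0.     -0.0001]
```

Call:
step_arm --pt "0.1 0 0 0 1" --pt "0.2 0 0 0 1" --pt "0.3 0 0 0 1" --pt "0.4 0 0 0 1" --pt "0.45 0 0 0 1" --pt "0.5 0 0 0 1" --pt "0.5 0 0 0 1" --pt "0.5 0 0 0 1" --pt "0.5 0 0 0 1" --pt "0.5 0 0 0 1"

```text
t: 52.02
eef_pos: [0.4847, -0.1111, 0.1406]
ee_rot: [-2.036, 1.569, -0.355]
force: [-15.5, 7.2, 40.1]
width: 0.0004
```

```bash
python3 -c "
from wl import *
plan(.484,-.1107,.138,96.31)
"
```

```text
t 52.02 pos [ 0.4847 -0.1111  0.1406] jaw 96.34 w 0.0004 F [-15.5   7.2  40.1] q [ 0.17  0.16 -0.52  0.   -0.89 -1.63]
deltas [0.26 0.07 0.05] roll 0.03 tilt [ 0.002  -0.0007]
```

Call:
step_arm --pt "-0.1 0 0 0 1" --pt "-0.2 0 0 0 1" --pt "-0.3 0 0 0 1" --pt "-0.35 0 0 0 1" --pt "-0.35 0 0 0 1" --pt "-0.35 0 0 0 1" --pt "-0.35 0 0 0 1" --pt "-0.35 0 0 0 1" --pt "-0.35 0 0 0 1" --pt "-0.35 0 0 0 1"

```text
t: 52.85
eef_pos: [0.4845, -0.111, 0.1412]
ee_rot: [-2.039, 1.57, -0.358]
force: [-4.2, 0.9, 9.8]
width: 0.0007
```

```bash
python3 -c "
from wl import *
plan(.484,-.1107,.138,96.31)
look('I1',('wrist','side'))
a=cv2.imread('pics/I1_side.png')
cv2.imwrite('pics/I1c.png',cv2.resize(a[130:220,270:390],None,fx=6,fy=6,interpolation=cv2.INTER_CUBIC))
"
```

```text
t 52.85 pos [ 0.4845 -0.111   0.1412] jaw 96.27 w 0.0007 F [-4.2  0.9  9.8] q [ 0.17  0.16 -0.51  0.   -0.89 -1.63]
deltas [0.32 0.05 0.04] roll -0.04 tilt [ 0.0004 -0.0001]
```

View pics/I1_wrist.png

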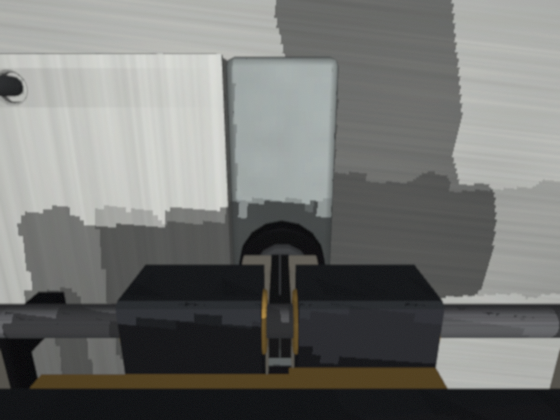

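View pics/I1c.png

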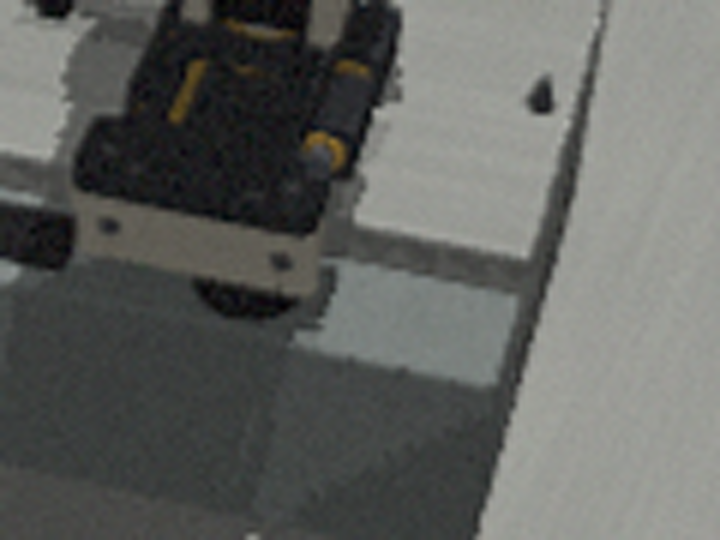

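Call:
step_arm --pt "-0.5 0 0 0 1" --pt "-1.5 0 0 0 1" --pt "-3 0 0 0 1" --pt "-5 0 0 0 1" --pt "-7 0 0 0 1" --pt "-9 0 0 0 1" --pt "-11 0 0 0 1" --pt "-12 0 0 0 1" --pt "-12 0 0 0 1" --pt "-12 0 0 0 1"

```text
t: 53.78
eef_pos: [0.4845, -0.1108, 0.2605]
ee_rot: [-1.039, 1.57, 0.641]
force: [0.1, -0.5, -0.5]
width: 0.0003
```

```bash
python3 -c "
from wl import *
plan(.45,.20,.3,96.31)
"
```

```text
t 53.78 pos [ 0.4845 -0.1108  0.2605] jaw 96.25 w 0.0003 F [ 0.1 -0.5 -0.5] q [ 0.17  0.05 -0.34 -0.   -1.18 -1.63]
deltas [-3.93  0.05 31.27] roll -0.06 tilt [0.0008 0.0006]
```

Call:
step_arm --pt "-1 0 3 0 1" --pt "-2 0 6 0 1" --pt "-3 0 9 0 1" --pt "-4 0 12 0 1" --pt "-4 0 16 0 1" --pt "-4 0 20 0 1" --pt "-4 0 24 0 1" --pt "-4 0 28 0 1" --pt "-4 0 30 0 1" --pt "-4 0 30 0 1"

```text
t: 54.62
eef_pos: [0.451, 0.1906, 0.2986]
ee_rot: [1.957, 1.568, -2.643]
force: [-0.2, 0.4, -0.1]
width: 0.0001
```

```bash
python3 -c "
from wl import *
look('J1',('top','side'))
f=load('J1_top');P=cloud(f);z=P[...,2]
for n,lo,hi in[('plate',.118,.130),('h',.155,.18)]:
    m=(z>lo)&(z<hi);m[:,:320]=False
    k,l,st,ce=cv2.connectedComponentsWithStats(m.astype(np.uint8))
    for i in range(1,k):
        if st[i,4]>100:
            Q=P[l==i];A=np.c_[Q[:,:2]-Q[:,:2].mean(0),np.ones(len(Q))];c=np.linalg.lstsq(A,Q[:,2],rcond=None)[0]
            print(n,rect(Q[:,:2]),np.median(Q,0),'slope',c[:2])
"
```

```text
plate ((555.7113037109375, -212.67506408691406), (311.6048889160156, 172.033935546875), 6.05318546295166) [ 0.553  -0.2097  0.1247] slope [-0.0008 -0.0005]
plate ((483.2379150390625, -111.17485809326172), (39.749366760253906, 39.88011169433594), 44.28059768676758) [ 0.4823 -0.1102  0.1214] slope [-0.0069 -0.0138]
h ((555.30224609375, -212.39288330078125), (108.05522155761719, 15.25271224975586), 6.128857612609863) [ 0.5543 -0.2113  0.165 ] slope [ 0.0196 -0.1903]
```

View pics/J1_top.png

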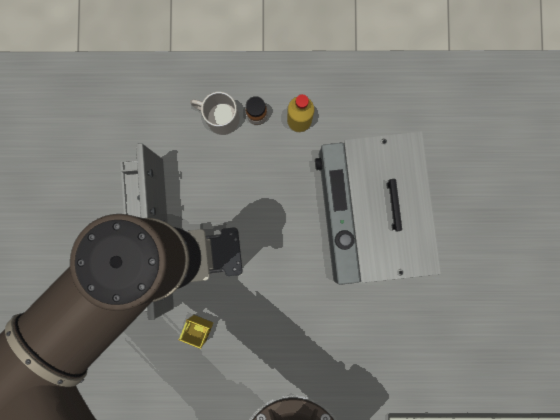

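View pics/J1_side.png

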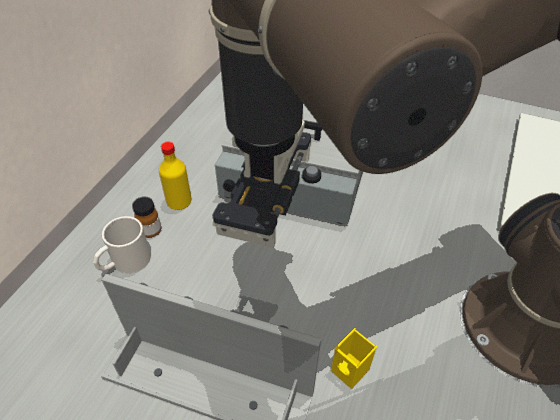

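```bash
python3 -c "
from station import *
print(job_done()); print(get_state()['t'])"
```

```text
the job is handed in; nothing more can be done
None
the job is handed in; nothing more can be done
```

I finished the whole job and handed it in at about 55 s. I have no verdict on whether it passed, only my own checks.

- **Cover off:** I laid it flat on the counter. It was later knocked about 5 cm aside while the arm was elsewhere, so I measured its position again before picking it up.
- **Cups:** all four hanging cups came off their studs and went into the well in a row. A side view taken before covering showed all four upright inside. The yellow look-alike was left alone.
- **Cover back on:** the last top view puts its centre within about 1 mm of where it was seated at the start. The plate top is at 124.7 mm and the slope is below 0.001 rad.
- **Button:** I pressed it to a hard stop of 40 N on the wrist force, then backed off. The wrist picture showed the fingers clear of the cover while pressing.
- **Surroundings:** the bottle, mug and spice jar look unmoved in the last pictures, and the arm was clear of everything.

**What disagreed or could not be checked:**
- The cameras read the button top at about 130 mm rather than the stated 126 mm, though the stop height fits about 6 mm of travel from 130 mm.
- I could not read the button's travel directly.
- The 40 N was higher than I meant to press. It was applied through the fingertips.

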